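# Take a glaze test tile off its display peg and stand it in the slotted block

### The arm

A 7-joint arm with a two-finger parallel gripper is mounted at the origin on the work surface. World frame = base frame: x ahead of the robot, y to its left, z up, the work surface at z = 0. Lengths are in m, angles in rad, forces in N, time in s.
With the tool pointing down it reaches from about 0.425 to 0.925 m from the base axis. Payload 6.8 kg.
Tool frame: the origin (TCP) lies on the centre line of the jaws, within the pads' length; the fingertips stand ahead of it and the grasp point (between the pads) lies 8 mm behind it (manip.tip_extent is the z of the fingertips in the tool frame, in m); z points along the fingers, x is the direction in which the jaws open and shut, and the axes are right-handed (so a half turn about z gives the same grasp; the last joint's range is limited). The gripper opens to 88 mm and grips with 3 to 60 N. Pads are 20 mm wide; open, the fingers measure 115 mm over their backs; the gripper's body (75 mm by 178 mm) begins 61 mm behind the grasp point.
Start: joints at [1.185, 0.477, 0.022, 1.555, -0.011, 1.109, -0.083], TCP at [0.185, -0.649, 0.234] pointing down, gripper open.
Joint ranges: [-2.96, 2.96], [-0.34, 2.1], [-1.41, 1.46], [0.24, 2.44], [-1.37, 4.51], [0.17, 1.92], [-2.96, 2.96]. Speed limits (rad/s): [2.39, 2.39, 3.14, 3.14, 3.14, 3.14, 3.14].

### API

Orientations are given as a unit quaternion [x, y, z, w].
In Python, from plant import manip gives the robot as it stands.
- The arm moves only by the tool send_rows, never from a script. Its argument "deltas" is a list of rows, each a list of 5 numbers: the shift along the tool's x, y, z in units of 50 cm (1.0 is 50 cm), then the turn about the tool's z in units of 180 degrees (1.0 is 180 degrees), then the gripper command: -1 is shut, 1 is fully open, values between are in proportion. In form: [[dx, dy, dz, turn, hand], ...]. A call has 1 to 5 rows; each row is the pose to reach, as a shift and turn from the pose commanded when the call began, along the tool's axes at that moment, turning the shorter way round; what a row does not reach only later rows make up. A row lasts 1/8 s, in which the tool goes at most 62.5 mm and 10.7 degrees, less where a joint would pass 70% of its speed; a pose out of reach is approached as far as the arm can. A call with a number of a shift or a turn outside -1 to 1 is refused whole. A call with a gripper value outside its range is refused whole. The fingers move at their own pace and stop on an object; the grip force is fixed at half the most. Time passes only in rows, so rows that repeat a pose let the fingers close. It gives the time, the measured TCP pose, the force and the opening at its end, in the units of the state.
- manip.get_state(): the state, without advancing time (a new reading comes with each control period).
- manip.grab_frame(name): name is "side" or "top" or "wrist"; returns a dict with "img" (480x640x3 uint8, red, green, blue), "depth" (480x640 float32, m along the optical axis (not along the pixel's ray), 0 where there is no reading), "intrinsics" (3x3 intrinsics, pixels), "k1" (the pictures are not rectified: a ray, as slopes to the right and down, at radius r is drawn at 1 + k1 r^2 times it, then the intrinsics apply), "cam_to_world" (4x4, takes a point from camera to world coordinates); the wrist camera has in their place "T_tool_cam" (4x4, takes a point from camera to tool coordinates, whose origin is the TCP and whose axes are the tool frame's). Camera axes: x right, y down, z forward; pixel columns grow to the right and rows downward; lengths in m; the calibration is good to about 2 mm. A picture is of the moment at which its call begins: read the wrist's pose just before it.
- manip.hand_in(): hands the job in, once; it reports no verdict.
The state is a dict: "t": time; "qpos": joint angles; "joint_velocities": joint speeds; "tau": joint torques, N m; "ee_pos": TCP position; "tool_rot": TCP orientation; "force": force on the tool from outside, world axes, zero at the start; "wrist_torque": the same for the moment, N m; "width": finger opening in m.
Only numpy, scipy, OpenCV 4.12 (cv2) and the standard library are available. Lean on these libraries where they do the work, as an engineer would, in place of code of your own. Each camera call takes 0.05 s, during which the arm holds its last target.

### The job

Take the longer of the two hanging glaze test tiles off its peg: lift its holed end over the peg's upturned tip and ease it off the peg gently, because the outer part of the wire is bent and must not be forced. Then stand the tile, hole end up, fully home in the slot of the wooden block without pressing it in hard, and let go. Leave the shorter tile hanging where it is and do not disturb the mugs, bowl, jar and brush.

Things in the scene. Friction and masses are not known exactly. Their poses are not given: they have to be found in the camera images.
- stand: Fixed wooden stand: foot 100 x 280 x 12 mm, two 20 mm posts 167 mm high at y = -125 and +125 mm, crossbar 20 mm thick (x), 270 long, 30 high, centre 150 mm above the table. Origin: centre of the foot's underside. Two round steel-wire pegs, 6 mm thick, stick out of the crossbar along the stand's +x (away from the robot) at y = -65 and +65 mm, axis 150 mm above the table.
- bend_pt_r (a point): Point on the axis of the stand's peg at y = -65 mm, 62 mm along the stand's x, 150 mm up. The wire is level up to here. From here its outer part, 50 mm long, is bent up or down by an unknown angle of 7 to 18 degrees (not reported; tip 6 to 15 mm above or below level). Its end, 107 to 112 mm along the stand's x, turns up to 8 mm above the top of the wire. Pushed, the peg gives 0.2 mm per newton.
- bend_pt_l (a point): The same point on the other peg, at y = +65 mm; this peg is made alike, its outer part bent by its own unknown angle.
- tile_mid (a point): Centre of the longer test tile, the one to move: an upright fired-clay slab, 7 mm thick (x), 50 wide (y), 95 high (z, up), about 70 g, hanging on one of the two pegs, its x along the peg.
- tile_hole (a point): Centre of the hole through the longer tile (along x), 18 mm wide (y), 19 mm high, 26 mm above the tile's centre. The tile's top is 21.5 mm above this point. The hole's upper edge rests on the peg; raised 13 mm, its lower edge meets the straight part of the wire from below.
- tile_foot (a point): Centre of the longer tile's lower edge, 47.5 mm below its centre.
- short_tile_mid (a point): Centre of the shorter test tile, to be left alone: same width, thickness and hole (12 mm below its top) but only 68 mm high. It hangs on the other peg.
- block: Fixed plain wooden block, 64 x 92 x 34 mm high with its rubber feet, which give 1 mm per 6 N, with one straight slot open at the top, in the middle of the block. Origin: centre of the underside. The slot runs along the block's y axis: 60 mm long (y), 9.5 mm wide (x), 25 mm deep, its floor 9 mm above the table. It takes the tile either way round.
- slot (a point): Centre of the mouth of the block's slot, 34 mm above the table; axes as the block's.
- mug_a: Mug, bystander, 80 mm wide, 90 mm high, handle to its +y; origin: centre of its underside. Leave alone.
- mug_b: Mug, bystander, 82 mm wide, 95 mm high; origin: centre of its underside. Leave alone.
- mug_c: Mug, bystander, 78 mm wide, 88 mm high; origin: centre of its underside. Leave alone.
- bowl: Small bowl, bystander, 100 mm wide, 45 mm high; origin: centre of its underside. Leave alone.
- glaze_jar: Closed glaze jar, bystander, 56 mm wide, 75 mm high; origin: centre of its underside. Leave alone.
- brush: Paint brush lying flat, bystander; origin on the table under it. Leave alone.
Not all that is in view belongs to the job. Leave any purple look-alike of the part that bears tile_mid alone. Several things look just like the block: the one meant starts farthest to the robot's left.

How it is judged:
On the way:
1. the longer tile is off its peg, past the upturned tip, and touches the stand no more (x of tile_mid in the frame of stand above 0.12 m and contact force between tile and stand below 0.1 N), for 0.1 s.
At the end, for the whole second after the job is handed in: The longer tile stands hole end up in the block's slot, its foot within 2.5 mm of the slot's floor, upright within 0.2 rad, along the slot, at rest and released; the shorter tile still hangs within 12 mm of where it was (z of tile_foot in the frame of block below 0.0115 m and horizontal distance between tile_foot and block below 0.009 m and angle between tile_foot's own z axis and vertical below 0.2 rad and angle between the y axis of tile_foot and the y axis of block, either way round below 0.2 rad and linear speed of tile below 0.02 m/s and distance of short_tile_mid from where it was at the start of the episode below 0.012 m); the robot touches nothing.
It fails at once if the tile is forced against the stand or its wire peg (more than 8 N) (contact force between tile and stand above 8 N).
It fails at once if the tile is pressed hard into or against the block (more than 20 N) (contact force between tile and block above 20 N).
It fails at once if the shorter tile is displaced by more than 20 mm (distance of short_tile_mid from where it was at the start of the episode above 0.02 m).
It fails at once if a mug, the bowl, the jar or the brush is pushed more than 20 mm (distance of any of mug_a, mug_b, mug_c, bowl, glaze_jar, brush from where it was at the start of the episode above 0.02 m).
It also fails if it takes over 64 s, if anything falls off the work surface, if the arm or the gripper's body presses on something with over 40 N, if the wrist force passes 120 N, or if a joint passes its speed limit or range.

## Working session

There is one attempt and no reset: what is moved stays moved. The work goes in short steps, Python scripts to look and compute and a tool call to move; the robot and the scene stay as the last step left them, time stands still between calls to the robot, and variables do not carry over. Pictures are saved under pics/ and viewed, and the job is handed in when it is done.

Besides the shell and the picture viewer there is one more tool, called after ">>>" in YAML: its name, and indented under it one key for each argument. send_rows: Moves the arm, as the interface text tells. Shifts and turns lie within -1 to 1; 1 stands for 50 cm of shift or 180 degrees of turn. Its arguments: {"type":"object","properties":{"deltas":{"type":"array"}},"required":["deltas"]}

```bash
ls; mkdir -p pics; cat > h.py <<'E'
from plant import manip
import numpy as np, cv2
from scipy.spatial.transform import Rotation as R
def grab(n,fn=None):
    s=manip.get_state(); f=manip.grab_frame(n)
    if n=='wrist':
        T=np.eye(4);T[:3,:3]=R.from_quat(s['tool_rot']).as_matrix();T[:3,3]=s['ee_pos']
        f['cam_to_world']=T@f['T_tool_cam']
    np.savez(f'pics/{fn or n}.npz',**{k:v for k,v in f.items() if k!='T_tool_cam'})
    cv2.imwrite(f'pics/{fn or n}.png',f['img'][:,:,::-1]); return f
def load(fn): return dict(np.load(f'pics/{fn}.npz'))
def ray(f,u,v):
    K=f['intrinsics'];k=float(f['k1'])
    xd=(u-K[0,2])/K[0,0];yd=(v-K[1,2])/K[1,1]
    x,y=xd,yd
    for _ in range(20):
        s=1+k*(x*x+y*y);x,y=xd/s,yd/s
    return np.array([x,y,1.])
def onz(f,u,v,z):
    T=f['cam_to_world'];d=T[:3,:3]@ray(f,u,v);o=T[:3,3]
    return o+d*(z-o[2])/d[2]
def dep(f,u,v):
    d=f['depth'][int(v),int(u)];T=f['cam_to_world'];return T[:3,:3]@(ray(f,u,v)*d)+T[:3,3]
def proj(f,p):
    T=np.linalg.inv(f['cam_to_world']);q=T[:3,:3]@np.array(p)+T[:3,3];x,y=q[:2]/q[2]
    s=1+float(f['k1'])*(x*x+y*y);K=f['intrinsics'];return np.array([K[0,0]*x*s+K[0,2],K[1,1]*y*s+K[1,2]])
def cloud(f):
    K=f['intrinsics'];h,w=f['depth'].shape
    pts=np.stack(np.meshgrid(np.arange(w),np.arange(h)),-1).reshape(-1,1,2).astype(float)
    n=cv2.undistortPoints(pts,K,np.array([float(f['k1']),0,0,0,0])).reshape(h,w,2)
    c=np.dstack([n,np.ones((h,w))])*f['depth'][...,None]
    T=f['cam_to_world'];return c@T[:3,:3].T+T[:3,3]
E
python3 - <<'E'
from h import *
s=manip.get_state();print(s); print(manip.tip_extent)
for n in ('side','top','wrist'):
    f=grab(n);print(n,f['intrinsics'],f['k1'],f['cam_to_world'].round(3))
E
```

```text
pics
{'t': 0.0, 'qpos': array([ 1.1849416 ,  0.47779653,  0.0223484 ,  1.5564095 , -0.01149749,
        1.10928572, -0.08311518]), 'joint_velocities': array([ 0.00161213,  0.00074636,  0.00050419, -0.00110989, -0.0009124 ,
        0.00078036,  0.00025056]), 'tau': array([-4.83274889e-04, -5.82848382e+01,  1.53443299e+00, -2.72603953e+01,
       -5.44006575e-02,  1.68991130e-02,  1.38240857e-04]), 'ee_pos': array([ 0.18491166, -0.64859499,  0.23270198]), 'tool_rot': array([ 7.98184311e-01, -6.02412668e-01, -7.45901247e-04, -4.77017980e-04]), 'force': array([-0.45648577, -0.07279124,  0.03303481]), 'wrist_torque': array([-0.00101587,  0.01538188,  0.02190107]), 'width': 0.08782862709014404}
0.011
side [[441.84779326   0.         315.92744386]
 [  0.         441.84779326 242.69245092]
 [  0.           0.           1.        ]] 0.01780876257726782 [[-1.     0.011  0.013  0.509]
 [-0.005  0.526 -0.851  0.755]
 [-0.016 -0.851 -0.526  0.584]
 [ 0.     0.     0.     1.   ]]
top [[550.68245833   0.         320.01406029]
 [  0.         550.68245833 240.1090676 ]
 [  0.           0.           1.        ]] -0.1739962194013641 [[ 0.005 -0.983  0.183  0.291]
 [-1.    -0.     0.025 -0.025]
 [-0.025 -0.183 -0.983  1.306]
 [ 0.     0.     0.     1.   ]]
wrist [[379.19857078   0.         318.86529125]
 [  0.         379.19857078 238.51398342]
 [  0.           0.           1.        ]] -0.04566684520730095 [[ 0.275 -0.919 -0.282  0.261]
 [-0.961 -0.264 -0.079 -0.627]
 [-0.002  0.293 -0.956  0.384]
 [ 0.     0.     0.     1.   ]]
```

View pics/top.png

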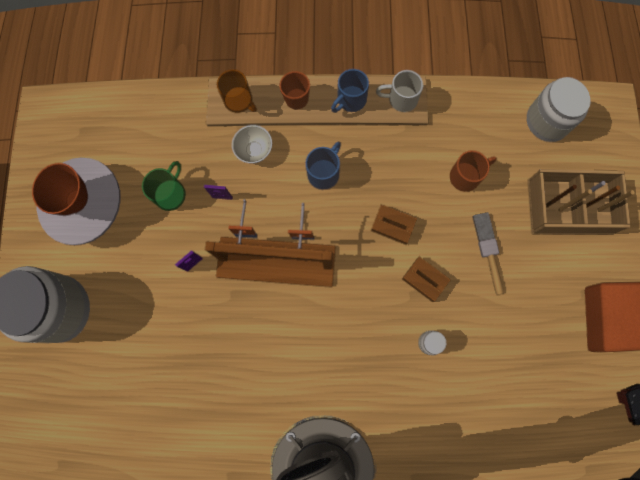

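View pics/side.png

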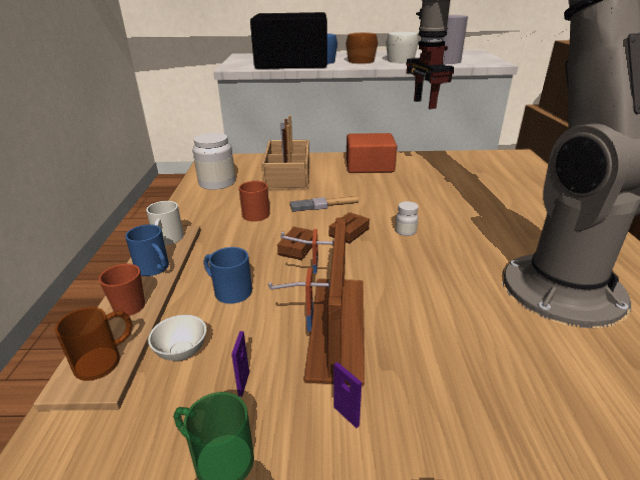

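The top view shows the stand at about (275,258), hanging tiles at (242,231) and (301,233), and two blocks at (396,224) and (428,279); the first block is the one farther to the robot's left. I'll zoom in next.

```bash
python3 - <<'E'
from h import *
t=load('top');s=load('side')
a=t['img'][130:310,190:460,::-1];b=s['img'][190:400,220:400,::-1]
cv2.imwrite('pics/tz.png',cv2.resize(a,None,fx=2.9,fy=2.9,interpolation=3))
cv2.imwrite('pics/sz.png',cv2.resize(b,None,fx=2.85,fy=2.85,interpolation=3))
E
```

```text
(no output)
```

View pics/tz.png

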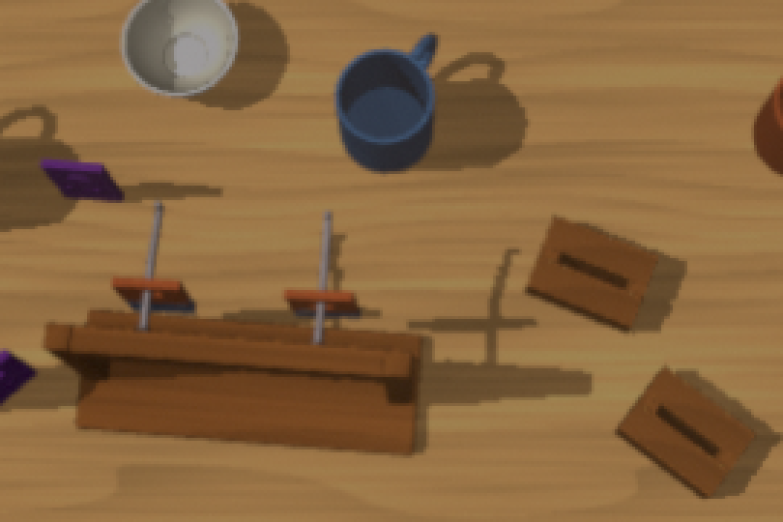

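View pics/sz.png

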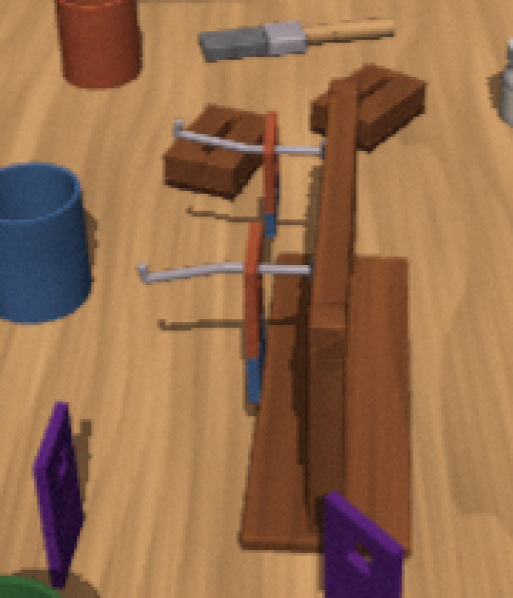

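The longer tile hangs on the left (+y) peg at about (250,300) in the zoom. Its wire bends down and then turns up at the tip, while the other wire bends up. Next I'll measure the stand, pegs and block from the depth data.

```bash
python3 - <<'E'
from h import *
for n in ('top','side'):
    f=load(n);P=cloud(f);f['P']=P;img=f['img'].astype(int)
    hsv=cv2.cvtColor(f['img'],cv2.COLOR_RGB2HSV)
    print(n,'valid',(f['depth']>0).mean())
    # table check
    if n=='top':
        for u,v in [(275,262),(240,205),(241,225),(303,210),(396,224),(428,279),(433,343),(252,145),(323,168),(380,300)]: print((u,v),P[v,u].round(3))
        for name,(cu,cv_) in {'blkA':(396,224),'blkB':(428,279)}.items():
            w=np.zeros(P.shape[:2],bool);w[cv_-30:cv_+30,cu-32:cu+32]=1
            m=w&(P[...,2]>.024)&(P[...,2]<.045)&(f['depth']>0)
            q=P[m][:,:2];r=cv2.minAreaRect(q.astype(np.float32)*1000);print(name,m.sum(),r,np.median(P[m][:,2]))
    w=(P[...,2]>.135)&(P[...,2]<.18)&(P[...,0]>.3)&(P[...,0]<.75)&(abs(P[...,1])<.4)
    print('high pts',w.sum())
    # wood bar top vs gray wire
    sat=hsv[...,1]
    if n=='top':
        bar=w&(sat>120)&(P[...,2]<.175)
        r=cv2.minAreaRect((P[bar][:,:2]*1000).astype(np.float32));print('bar',bar.sum(),r,np.median(P[bar][:,2]))
    wire=(sat<60)&(P[...,2]>.11)&(P[...,2]<.2)&(P[...,0]>.4)&(P[...,0]<.75)&(abs(P[...,1]-.1)<.25)
    vv,uu=np.nonzero(wire)
    o=np.argsort(P[wire][:,0])
    print('wire',wire.sum());
    for i in o[::4]: print(uu[i],vv[i],P[vv[i],uu[i]].round(3))
E
```

```text
top valid 0.9959212239583334
(275, 262) [0.479 0.115 0.011]
(240, 205) [ 0.622  0.206 -0.   ]
(241, 225) [0.538 0.175 0.156]
(303, 210) [0.569 0.041 0.162]
(396, 224) [ 0.569 -0.174  0.019]
(428, 279) [ 0.438 -0.248  0.01 ]
(433, 343) [ 0.288 -0.245  0.078]
(252, 145) [0.773 0.179 0.012]
(323, 168) [0.714 0.002 0.004]
(380, 300) [ 0.39  -0.134 -0.001]
blkA 999 ((568.19677734375, -166.64202880859375), (92.5247802734375, 66.77288818359375), 67.85328674316406) 0.034754501125236814
blkB 1018 ((438.3739929199219, -240.59469604492188), (92.49298858642578, 65.7896957397461), 52.00135803222656) 0.034975276210156614
high pts 1926
bar 1699 ((528.4791259765625, 110.68447875976562), (271.3736267089844, 119.3080062866211), 85.37520599365234) 0.16524524317454148
wire 174
299 247 [0.49  0.049 0.156]
300 245 [0.495 0.047 0.153]
299 243 [0.499 0.049 0.156]
299 242 [0.501 0.049 0.153]
299 241 [0.503 0.049 0.153]
240 240 [0.505 0.176 0.157]
300 239 [0.507 0.047 0.154]
240 238 [0.509 0.176 0.155]
241 237 [0.512 0.174 0.155]
241 236 [0.514 0.174 0.156]
239 236 [0.515 0.179 0.15 ]
310 238 [0.516 0.027 0.1
[... 2599 characters left out ...]

286 286 [0.568 0.176 0.143]
285 285 [0.57  0.177 0.146]
284 286 [0.571 0.18  0.146]
288 237 [0.572 0.046 0.159]
283 284 [0.573 0.174 0.146]
282 285 [0.575 0.177 0.146]
286 237 [0.576 0.048 0.16 ]
281 287 [0.576 0.178 0.143]
285 238 [0.578 0.046 0.157]
284 238 [0.579 0.049 0.159]
279 285 [0.58  0.175 0.144]
283 232 [0.581 0.043 0.168]
278 287 [0.582 0.176 0.142]
282 233 [0.583 0.045 0.167]
277 286 [0.583 0.176 0.143]
276 286 [0.585 0.176 0.143]
281 236 [0.585 0.045 0.161]
275 288 [0.586 0.177 0.14 ]
274 288 [0.588 0.176 0.139]
272 287 [0.591 0.178 0.143]
271 284 [0.593 0.173 0.145]
270 283 [0.594 0.175 0.149]
270 287 [0.595 0.175 0.141]
269 282 [0.596 0.173 0.15 ]
268 284 [0.598 0.174 0.146]
```

```bash
python3 - <<'E'
from h import *
t=load('top');P=cloud(t)
hsv=cv2.cvtColor(t['img'],cv2.COLOR_RGB2HSV)
m=(P[...,2]>.158)&(P[...,2]<.172)&(P[...,0]>.44)&(P[...,0]<.52)&(P[...,1]>-.05)&(P[...,1]<.28)&(hsv[...,1]>100)
r=cv2.minAreaRect((P[m][:,:2]*1000).astype(np.float32));print('bar',m.sum(),r,P[m].mean(0),np.median(P[m][:,2]))
q=P[m][:,:2];c=q.mean(0);u,s,v=np.linalg.svd(q-c);print('pca yaw of y axis',v[0],np.degrees(np.arctan2(v[0][1],v[0][0])))
# foot
m=(abs(P[...,2]-.012)<.004)&(P[...,0]>.40)&(P[...,0]<.56)&(P[...,1]>-.05)&(P[...,1]<.28)&(hsv[...,2]<140)
m=cv2.morphologyEx(m.astype(np.uint8),cv2.MORPH_OPEN,np.ones((5,5)))>0
r=cv2.minAreaRect((P[m][:,:2]*1000).astype(np.float32));print('foot',m.sum(),r)
s=load('side');Q=cloud(s);h2=cv2.cvtColor(s['img'],cv2.COLOR_RGB2HSV)
# tiles
for n,PP,hh in(('top',P,hsv),('side',Q,h2)):
  for nm,y0,y1 in(('L',.12,.25),('R',0,.1)):
    m=(PP[...,2]>.05)&(PP[...,2]<.172)&(PP[...,0]>.5)&(PP[...,0]<.56)&(PP[...,1]>y0)&(PP[...,1]<y1)&(hh[...,1]>110)
    q=PP[m];
    if len(q): print(n,nm,len(q),np.percentile(q,[2,50,98],axis=0).round(4).tolist())
    if n=='top':
      tp=m&(PP[...,2]>.158);q=PP[tp];print(' top edge',cv2.minAreaRect((q[:,:2]*1000).astype(np.float32)),np.median(q[:,2]))
E
```

```text
bar 1273 ((497.73681640625, 113.27928924560547), (271.3201904296875, 56.97358703613281), 85.85877990722656) [0.48054699 0.11146034 0.1658406 ] 0.16589987538001005
pca yaw of y axis [0.06372058 0.99796778] 86.34660471320025
foot 429 ((479.7886657714844, 124.7033462524414), (198.20433044433594, 97.01531982421875), 85.4756088256836)
top L 191 [[0.5249, 0.1502, 0.0765], [0.5277, 0.1725, 0.1549], [0.5338, 0.1996, 0.1693]]
 top edge ((530.326171875, 176.09512329101562), (50.3220100402832, 8.103385925292969), 87.33668518066406) 0.16483866344274656
top R 169 [[0.5162, 0.0196, 0.1093], [0.519, 0.0432, 0.1614], [0.5255, 0.0703, 0.169]]
 top edge ((521.2942504882812, 46.785865783691406), (50.74140548706055, 8.182439804077148), 88.07843017578125) 0.16442903742672588
side L 353 [[0.5007, 0.1553, 0.0715], [0.5313, 0.2016, 0.1388], [0.5366, 0.2497, 0.1653]]
side R 188 [[0.5195, 0.0272, 0.0998], [0.5232, 0.0708, 0.1439], [0.5276, 0.0753, 0.165]]
```

```bash
python3 - <<'E'
from h import *
s=load('side')
# vertical plane through left peg
d=np.array([.99797,-.0637,0]);p0=np.array([.4847,.1755,.15]);n=np.array([.0637,.99797,0])
img=s['img'].astype(float);hsv=cv2.cvtColor(s['img'],cv2.COLOR_RGB2HSV)
T=s['cam_to_world'];o=T[:3,3]
def onpl(u,v):
    r=T[:3,:3]@ray(s,u,v);return o+r*(n@(p0-o))/(n@r)
gray=(hsv[...,1]<70)&(hsv[...,2]>90)
for u in range(262,334,2):
    col=np.nonzero(gray[270:300,u])[0]+270
    if len(col)==0: print(u,'-');continue
    w=255-hsv[270:300,u,1].astype(float); 
    c=col.mean();a=onpl(u,c);lo=onpl(u,col.max()+.5);hi=onpl(u,col.min()-.5)
    print(u,len(col),'x',round((a-p0)@d*1000,1),'z',(np.array([lo[2],a[2],hi[2]])*1000).round(1))
a=s['img'][255:305,255:345,::-1];cv2.imwrite('pics/wz.png',cv2.resize(a,None,fx=8.8,fy=8.8,interpolation=0))
E
```

```text
262 -
264 -
266 -
268 2 x 114.3 z [140.8 142.8 144.9]
270 7 x 111.1 z [132.5 139.8 147.1]
272 3 x 108.1 z [132.7 135.8 138.9]
274 3 x 104.7 z [132.8 135.9 139. ]
276 4 x 101.3 z [132.9 137.1 141.2]
278 3 x 97.8 z [135.1 138.2 141.4]
280 3 x 94.5 z [135.2 138.4 141.5]
282 4 x 91.1 z [135.4 139.5 143.7]
284 3 x 87.7 z [137.6 140.7 143.8]
286 3 x 84.3 z [137.7 140.8 143.9]
288 3 x 81.0 z [137.8 140.9 144. ]
290 4 x 77.6 z [137.9 142.1 146.2]
292 3 x 74.2 z [140.1 143.2 146.3]
294 3 x 70.9 z [140.2 143.3 146.4]
296 4 x 67.5 z [140.4 144.5 148.6]
298 3 x 64.2 z [142.6 145.6 148.7]
300 3 x 60.9 z [142.7 145.8 148.8]
302 4 x 57.6 z [140.7 144.8 148.9]
304 4 x 54.3 z [140.8 145.  149.1]
306 -
308 -
310 -
312 4 x 41.1 z [141.3 145.4 149.5]
314 4 x 37.8 z [141.4 145.6 149.6]
316 4 x 34.4 z [141.6 150.8 169.8]
318 3 x 31.2 z [141.7 144.8 147.8]
320 3 x 27.9 z [141.8 144.9 148. ]
322 3 x 24.6 z [141.9 145.  148.1]
324 3 x 21.3 z [142.  145.1 148.2]
326 3 x 18.1 z [142.2 145.2 148.3]
328 3 x 14.8 z [142.3 145.4 148.4]
330 -
332 -
```

View pics/wz.png

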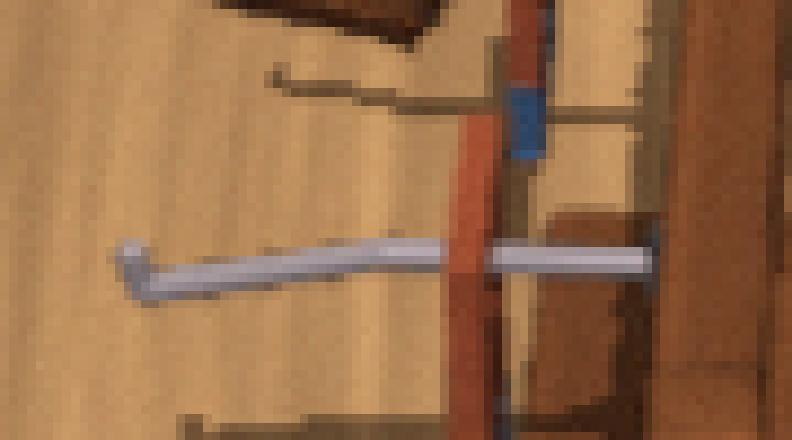

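```bash
cat >> h.py <<'E'
def to(p,xang=None,st=None):
    s=st or manip.get_state();M=R.from_quat(s['tool_rot']).as_matrix()
    d=M.T@(np.array(p)-s['ee_pos'])/.5
    a=np.degrees(np.arctan2(M[1,0],M[0,0])); tw=0
    if xang is not None: tw=-((xang-a+180)%360-180)/180
    return d.round(4).tolist(),round(tw,4)
def st():
    s=manip.get_state();M=R.from_quat(s['tool_rot']).as_matrix()
    print('t',round(s['t'],2),'p',s['ee_pos'].round(4),'ang',round(np.degrees(np.arctan2(M[1,0],M[0,0])),2),'tz',M[:,2].round(4),'F',s['force'].round(2),'M',s['wrist_torque'].round(2),'w',round(s['width'],4))
E
python3 - <<'E'
from h import *
st();print(to((.5,-.35,.36),-93.65));print(to((.6,-.1,.36),-93.65));print(to((.53,.176,.34),-93.65))
E
```

```text
t 0.15 p [ 0.185  -0.6487  0.233 ] ang -74.08 tz [-4.0e-04  1.2e-03 -1.0e+00] F [0.32 0.22 0.92] M [-0.    0.06 -0.01] w 0.0879
([-0.4021, -0.7697, -0.2536], np.float64(0.1087))
([-0.8281, -1.0991, -0.2531], np.float64(0.1087))
([-1.3972, -1.1159, -0.2123], np.float64(0.1087))
```

>>> send_rows:
  deltas:
    - [0,0,-0.12,0,1]
    - [0,0,-0.25,0.05,1]
    - [-0.4,-0.77,-0.25,0.109,1]
    - [-0.4,-0.77,-0.25,0.109,1]
    - [-0.4,-0.77,-0.25,0.109,1]

```text
t: 0.78
ee_pos: [0.3226, -0.5188, 0.3572]
tool_rot: [-0.684, 0.73, 0.0, 0.0]
force: [0.4, -1.2, -0.4]
width: 0.088
```

```bash
python3 - <<'E'
from h import *
st();print(to((.5,-.35,.36),-93.65));print(to((.6,-.1,.36),-93.65));print(to((.53,.176,.34),-93.65))
E
```

```text
t 0.78 p [ 0.3226 -0.5188  0.3572] ang -93.72 tz [ 0.  0. -1.] F [ 0.37 -1.19 -0.39] M [-0.04 -0.04  0.02] w 0.088
([-0.3599, -0.3322, -0.0057], np.float64(-0.0004))
([-0.8718, -0.4993, -0.0057], np.float64(-0.0004))
([-1.4135, -0.3238, 0.0343], np.float64(-0.0004))
```

>>> send_rows:
  deltas:
    - [-0.36,-0.33,0,0,1]
    - [-0.36,-0.33,0,0,1]
    - [-0.87,-0.5,0,0,1]
    - [-0.87,-0.5,0,0,1]
    - [-0.87,-0.5,0,0,1]

```text
t: 1.4
ee_pos: [0.5045, -0.2688, 0.3571]
tool_rot: [-0.684, 0.73, 0.0, -0.0]
force: [1.0, -0.8, -0.2]
width: 0.0878
```

```bash
python3 - <<'E'
from h import *
st();print(to((.53,.176,.34),-93.65))
E
```

```text
t 1.4 p [ 0.5045 -0.2688  0.3571] ang -93.71 tz [-1.e-04 -1.e-04 -1.e+00] F [ 1.04 -0.85 -0.24] M [ 0.03 -0.01 -0.03] w 0.0878
([-0.891, 0.0067, 0.0341], np.float64(-0.0003))
```

>>> send_rows:
  deltas:
    - [-0.89,0.007,0.034,0,1]
    - [-0.89,0.007,0.034,0,1]
    - [-0.89,0.007,0.034,0,1]
    - [-0.89,0.007,0.034,0,1]
    - [-0.89,0.007,0.034,0,1]

```text
t: 2.02
ee_pos: [0.5213, 0.0429, 0.3452]
tool_rot: [-0.684, 0.73, -0.0, -0.0]
force: [1.7, -0.2, -0.4]
width: 0.0876
```

```bash
python3 - <<'E'
from h import *
st();print(to((.53,.176,.30),-93.65))
E
```

```text
t 2.02 p [0.5213 0.0429 0.3452] ang -93.72 tz [ 2.e-04 -3.e-04 -1.e+00] F [ 1.67 -0.16 -0.43] M [ 0.07 -0.03 -0.07] w 0.0876
([-0.2668, -0.0001, 0.0904], np.float64(-0.0004))
```

>>> send_rows:
  deltas:
    - [-0.267,0,0.09,0,1]
    - [-0.267,0,0.09,0,1]
    - [-0.267,0,0.09,0,1]
    - [-0.267,0,0.09,0,1]
    - [-0.267,0,0.09,0,1]

```text
t: 2.65
ee_pos: [0.5309, 0.1722, 0.3007]
tool_rot: [-0.683, 0.731, -0.001, -0.0]
force: [0.2, -0.5, -0.7]
width: 0.0876
```

```bash
python3 - <<'E'
from h import *
st();grab('wrist','w1');grab('side','s1')
E
```

```text
t 2.65 p [0.5309 0.1722 0.3007] ang -93.87 tz [ 6.e-04 -9.e-04 -1.e+00] F [ 0.15 -0.48 -0.7 ] M [ 0.    0.01 -0.03] w 0.0876
```

View pics/w1.png

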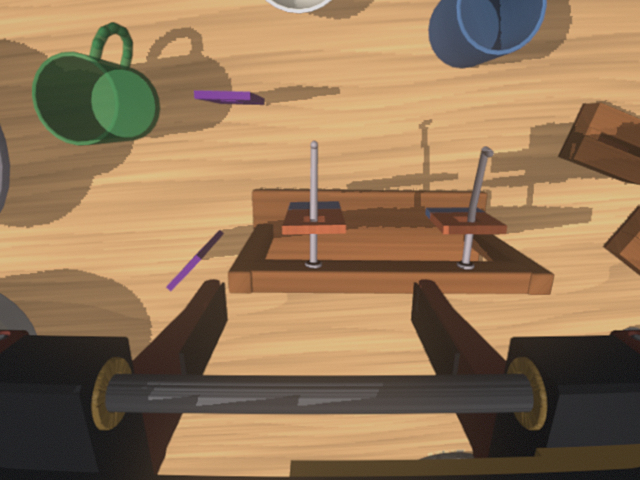

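The wrist view shows the long tile's top edge at (314,225), the peg running up to its tip at (314,145), and the fingers either side of it. I'll measure the tile and wire from this view.

```bash
python3 - <<'E'
from h import *
f=load('w1');P=cloud(f);hsv=cv2.cvtColor(f['img'],cv2.COLOR_RGB2HSV)
w=np.zeros((480,640),bool);w[195:240,275:355]=1
m=w&(P[...,2]>.158)&(P[...,2]<.172)&(hsv[...,1]>100)
q=P[m];print('tile top',m.sum(),cv2.minAreaRect((q[:,:2]*1000).astype(np.float32)),np.median(q[:,2]))
vv,uu=np.nonzero(m);print(uu.min(),uu.max(),vv.min(),vv.max())
w=np.zeros((480,640),bool);w[260:300,225:560]=1
m=w&(abs(P[...,2]-.166)<.006)&(hsv[...,1]>100)
q=P[m];r=cv2.minAreaRect((q[:,:2]*1000).astype(np.float32));print('bar',m.sum(),r,np.median(q[:,2]));
for rr in(145,150,160,170,180,190,200,235,245,255):
    g=(hsv[rr,:,1]<70)&(P[rr,:,2]>.11);c=np.nonzero(g[300:330])[0]+300
    if len(c): print(rr,c.min(),c.max(),onz(f,c.mean(),rr,.15).round(4),'dep med',np.median(P[rr,c],axis=0).round(4))
# short
w=np.zeros((480,640),bool);w[200:240,420:515]=1
m=w&(P[...,2]>.158)&(P[...,2]<.172)&(hsv[...,1]>100)
q=P[m];print('short top',m.sum(),cv2.minAreaRect((q[:,:2]*1000).astype(np.float32)),np.median(q[:,2]))
E
```

```text
tile top 684 ((530.5968627929688, 176.08055114746094), (49.92760467529297, 7.716085433959961), 86.92923736572266) 0.16479467700777747
282 345 223 234
bar 7396 ((481.0947570800781, 114.47767639160156), (270.2679138183594, 20.686935424804688), 85.75486755371094) 0.16541922006156845
145 311 317 [0.5942 0.1713 0.15  ] dep med [0.5942 0.1713 0.15  ]
150 311 317 [0.5904 0.1715 0.15  ] dep med [0.59   0.1716 0.1432]
160 311 317 [0.5827 0.1721 0.15  ] dep med [0.5824 0.1722 0.1447]
170 310 316 [0.575  0.1734 0.15  ] dep med [0.5745 0.1735 0.1464]
180 310 316 [0.5671 0.174  0.15  ] dep med [0.5669 0.174  0.148 ]
190 310 316 [0.5591 0.1745 0.15  ] dep med [0.5591 0.1745 0.1502]
200 310 316 [0.5509 0.1751 0.15  ] dep med [0.5514 0.1751 0.1519]
235 310 316 [0.5215 0.1772 0.15  ] dep med [0.5223 0.1771 0.1525]
245 310 316 [0.5128 0.1778 0.15  ] dep med [0.5139 0.1777 0.1532]
255 310 316 [0.5039 0.1785 0.15  ] dep med [0.5047 0.1783 0.1524]
short top 674 ((522.1410522460938, 48.43519973754883), (50.47118377685547, 7.381101608276367), 87.44959259033203) 0.1644746087368865
```

```bash
python3 - <<'E'
from h import *
st();print(to((.5306,.176,.20),-94.2));print(to((.5306,.176,.146),-94.2))
E
```

```text
t 2.75 p [0.531  0.1722 0.3009] ang -93.89 tz [ 1.1e-03 -6.0e-04 -1.0e+00] F [-0.15  0.4  -0.42] M [ 0.04  0.01 -0.  ] w 0.0878
([-0.0076, 0.0015, 0.2018], np.float64(0.0017))
([-0.0077, 0.0016, 0.3098], np.float64(0.0017))
```

>>> send_rows:
  deltas:
    - [-0.0076,0.0015,0.1,0.0017,1]
    - [-0.0076,0.0015,0.2,0.0017,1]
    - [-0.0076,0.0015,0.2,0.0017,1]
    - [-0.0076,0.0015,0.2,0.0017,1]

```text
t: 3.25
ee_pos: [0.531, 0.178, 0.2023]
tool_rot: [-0.681, 0.732, -0.001, 0.001]
force: [0.1, 0.5, 0.9]
width: 0.0877
```

```bash
python3 - <<'E'
from h import *
st();print(to((.5306,.176,.146),-94.2))
E
```

```text
t 3.25 p [0.531  0.178  0.2023] ang -94.08 tz [ 2.4e-03  7.0e-04 -1.0e+00] F [0.06 0.51 0.94] M [ 0.06 -0.02 -0.01] w 0.0877
([0.0041, 0.0009, 0.1126], np.float64(0.0007))
```

>>> send_rows:
  deltas:
    - [0.002,0.001,0.06,0,1]
    - [0.002,0.001,0.06,0,1]
    - [0.002,0.001,0.06,0,1]

```text
t: 3.62
ee_pos: [0.5304, 0.1777, 0.1725]
tool_rot: [-0.682, 0.732, -0.001, 0.001]
force: [-0.1, -0.0, -0.4]
width: 0.088
```

>>> send_rows:
  deltas:
    - [0,0,0.03,0,1]
    - [0,0,0.05,0,1]
    - [0,0,0.05,0,1]
    - [0,0,0.05,0,1]

```text
t: 4.12
ee_pos: [0.5292, 0.1773, 0.1453]
tool_rot: [-0.682, 0.731, 0.0, -0.0]
force: [-0.3, 0.4, 0.4]
width: 0.0877
```

```bash
python3 - <<'E'
from h import *
st();grab('wrist','w2');grab('side','s2');st()
E
```

```text
t 4.12 p [0.5292 0.1773 0.1453] ang -94.01 tz [-2.e-04  0.e+00 -1.e+00] F [-0.26  0.37  0.43] M [ 0.04  0.03 -0.03] w 0.0877
t 4.22 p [0.5294 0.1774 0.1456] ang -94.01 tz [ 4.e-04  2.e-04 -1.e+00] F [ 0.23  0.19 -0.03] M [ 0.03 -0.02 -0.03] w 0.0876
```

View pics/w2.png

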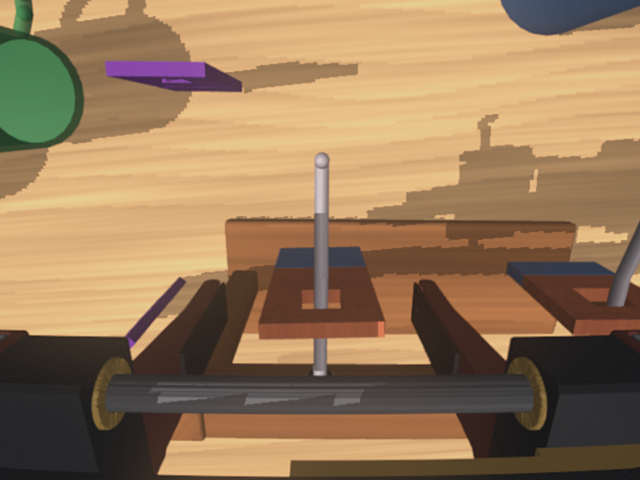

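View pics/s2.png

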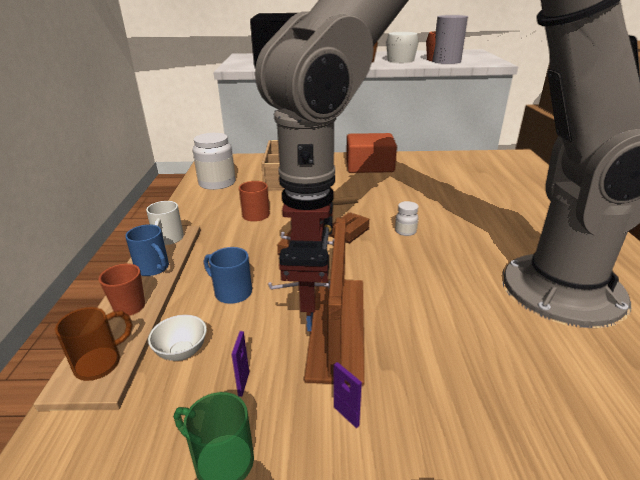

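The tile sits midway between the fingers (260–383, about 320) and the wire is centred in the hole. I'll close the gripper.

>>> send_rows:
  deltas:
    - [0,0,0,0,0.3]
    - [0,0,0,0,0.15]
    - [0,0,0,0,0]
    - [0,0,0,0,-1]
    - [0,0,0,0,-1]

```text
t: 4.85
ee_pos: [0.5292, 0.1772, 0.1453]
tool_rot: [-0.682, 0.731, -0.0, 0.0]
force: [-0.0, 0.2, -0.2]
width: 0.0497
```

>>> send_rows:
  deltas:
    - [0,0,0,0,-1]
    - [0,0,0,0,-1]
    - [0,0,0,0,-1]

```text
t: 5.22
ee_pos: [0.5292, 0.1772, 0.1453]
tool_rot: [-0.682, 0.731, -0.0, 0.0]
force: [-0.2, 0.4, 0.8]
width: 0.0498
```

```bash
python3 - <<'E'
from h import *
st();f=grab('wrist','w3');st()
P=cloud(f);hsv=cv2.cvtColor(f['img'],cv2.COLOR_RGB2HSV)
w=np.zeros((480,640),bool);w[310:350,265:380]=1
m=w&(P[...,2]>.155)&(P[...,2]<.172)&(hsv[...,1]>100)
q=P[m];print('tile top',m.sum(),cv2.minAreaRect((q[:,:2]*1000).astype(np.float32)) if m.sum() else 0,np.median(q[:,2]))
E
```

```text
t 5.22 p [0.5292 0.1772 0.1453] ang -94.01 tz [ 1.e-04  0.e+00 -1.e+00] F [-0.16  0.41  0.79] M [0.06 0.   0.03] w 0.0498
t 5.28 p [0.5292 0.1772 0.1453] ang -94.01 tz [ 0. -0. -1.] F [-0.16 -0.69  1.12] M [ 0.03 -0.04 -0.  ] w 0.0496
tile top 3184 ((526.6864013671875, 175.7289276123047), (47.34910583496094, 16.80198860168457), 86.49032592773438) 0.16433261098000457
```

View pics/w3.png

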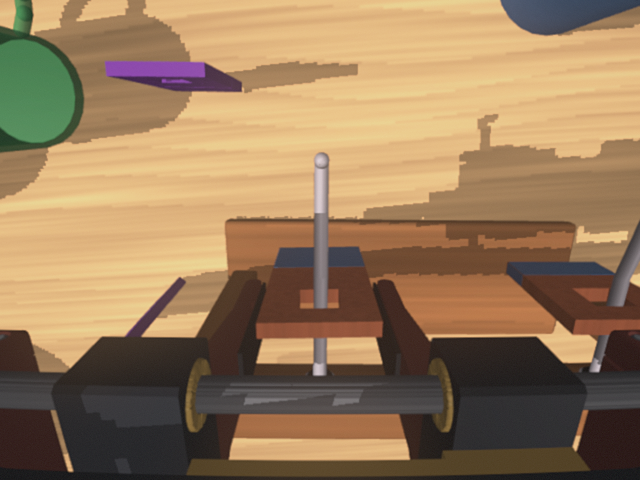

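Gripped at 49.8 mm. Now I'll lift 8.5 mm, which leaves the wire about mid-hole.

>>> send_rows:
  deltas:
    - [0,0,-0.006,0,-1]
    - [0,0,-0.012,0,-1]
    - [0,0,-0.017,0,-1]
    - [0,0,-0.017,0,-1]

```text
t: 5.78
ee_pos: [0.5294, 0.1773, 0.1541]
tool_rot: [-0.682, 0.731, -0.0, 0.0]
force: [0.2, -0.7, -1.2]
width: 0.0499
```

```bash
python3 - <<'E'
from h import *
st();f=grab('wrist','w4');grab('side','s4');st()
P=cloud(f)
for v in(280,310,324,330): print(v,P[v,[285,300,350,360]].round(4).tolist())
a=f['img'][140:360,230:410,::-1];cv2.imwrite('pics/w4z.png',cv2.resize(a,None,fx=2.7,fy=2.7))
E
```

```text
t 5.78 p [0.5294 0.1773 0.1541] ang -94.01 tz [ 5.e-04  1.e-04 -1.e+00] F [ 0.17 -0.69 -1.19] M [0.03 0.04 0.02] w 0.0499
t 5.88 p [0.5292 0.1772 0.1538] ang -94.01 tz [ 1.e-04 -0.e+00 -1.e+00] F [ 0.56  0.35 -1.77] M [ 0.01 -0.03  0.  ] w 0.0499
280 [[0.5356, 0.1933, 0.1323], [0.5357, 0.1857, 0.1337], [0.5334, 0.1612, 0.1325], [0.5333, 0.1563, 0.1329]]
310 [[0.5351, 0.1906, 0.1633], [0.5349, 0.1843, 0.1637], [0.5332, 0.1636, 0.1632], [0.5331, 0.1594, 0.1636]]
324 [[0.5341, 0.1899, 0.1732], [0.5341, 0.1839, 0.1738], [0.5325, 0.1644, 0.1734], [0.5322, 0.1605, 0.1734]]
330 [[0.532, 0.19, 0.1741], [0.5316, 0.1841, 0.1741], [0.5294, 0.1645, 0.1727], [0.5298, 0.1606, 0.1739]]
```

View pics/w4z.png

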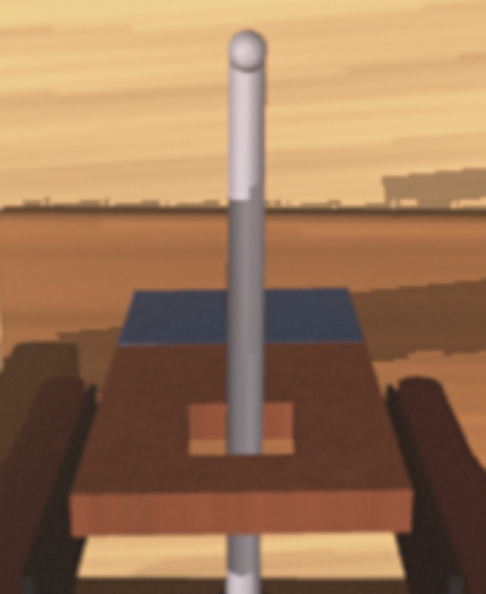

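>>> send_rows:
  deltas:
    - [0,-0.008,0,0,-1]
    - [0,-0.018,0,0,-1]
    - [0,-0.028,0,0,-1]
    - [0,-0.038,0,0,-1]
    - [0,-0.038,0,0,-1]

```text
t: 6.5
ee_pos: [0.5486, 0.1758, 0.1537]
tool_rot: [-0.682, 0.732, 0.0, 0.0]
force: [0.6, 0.6, -0.2]
width: 0.0498
```

>>> send_rows:
  deltas:
    - [0,-0.008,0.001,0,-1]
    - [0,-0.016,0.0025,0,-1]
    - [0,-0.023,0.0035,0,-1]
    - [0,-0.023,0.0035,0,-1]

```text
t: 7.0
ee_pos: [0.5599, 0.175, 0.152]
tool_rot: [-0.682, 0.732, 0.0, 0.0]
force: [1.0, 0.0, -0.8]
width: 0.0501
```

```bash
python3 - <<'E'
from h import *
st();f=grab('wrist','w5');f2=grab('side','s5');st()
P=cloud(f)
for v in(318,324,328,332): print(v,P[v,[285,300,350,360]].round(4).tolist())
a=f['img'][140:360,230:410,::-1];a=cv2.resize(a,None,fx=2.3,fy=2.3)
b=f2['img'][250:340,240:345,::-1];b=cv2.resize(b,(400,343));c=np.zeros((a.shape[0],a.shape[1]+400,3),np.uint8);c[:,:a.shape[1]]=a;c[:343,a.shape[1]:]=b
cv2.imwrite('pics/w5z.png',c)
E
```

```text
t 7.0 p [0.5599 0.175  0.152 ] ang -94.03 tz [ 0.  0. -1.] F [ 1.    0.05 -0.75] M [0.   0.   0.01] w 0.0501
t 7.1 p [0.5596 0.1751 0.152 ] ang -94.01 tz [-2.e-04 -0.e+00 -1.e+00] F [-0.05 -0.15 -0.84] M [ 0.04  0.02 -0.05] w 0.0496
318 [[0.5654, 0.1878, 0.1675], [0.5653, 0.1818, 0.168], [0.5643, 0.1619, 0.1688], [0.5636, 0.1578, 0.1681]]
324 [[0.5655, 0.1874, 0.1724], [0.5643, 0.1817, 0.1711], [0.5632, 0.1621, 0.1715], [0.5633, 0.1583, 0.1723]]
328 [[0.5639, 0.1875, 0.1728], [0.563, 0.1818, 0.1718], [0.5619, 0.1622, 0.1724], [0.5611, 0.1583, 0.1715]]
332 [[0.5614, 0.1879, 0.1715], [0.5613, 0.1819, 0.172], [0.5601, 0.1623, 0.1723], [0.5596, 0.1584, 0.1719]]
```

View pics/w5z.png

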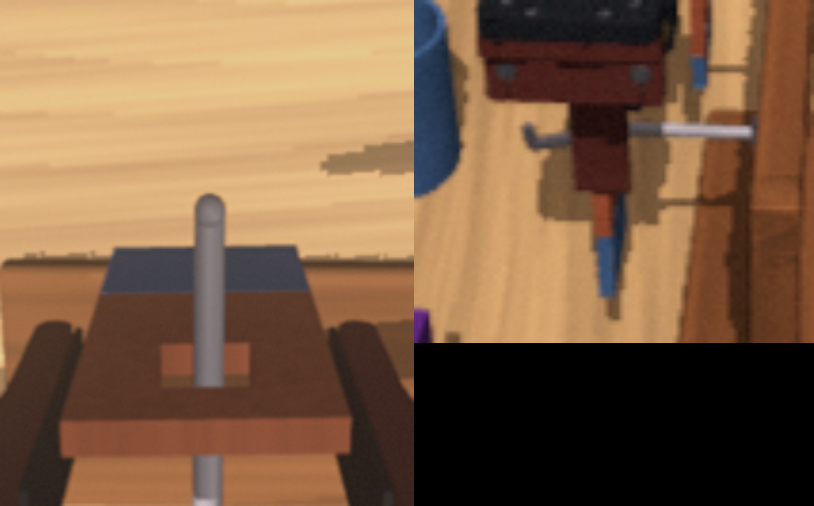

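>>> send_rows:
  deltas:
    - [0,-0.01,0.0015,0,-1]
    - [0,-0.02,0.0035,0,-1]
    - [0,-0.03,0.0055,0,-1]
    - [0,-0.03,0.0055,0,-1]

```text
t: 7.6
ee_pos: [0.575, 0.1738, 0.1491]
tool_rot: [-0.682, 0.732, 0.0, -0.0]
force: [-0.7, -1.1, 0.0]
width: 0.0494
```

>>> send_rows:
  deltas:
    - [0,-0.006,0.0012,0,-1]
    - [0,-0.012,0.0025,0,-1]
    - [0,-0.017,0.0035,0,-1]
    - [0,-0.017,0.0035,0,-1]

```text
t: 8.1
ee_pos: [0.5833, 0.1734, 0.1475]
tool_rot: [-0.682, 0.731, -0.0, 0.0]
force: [-0.0, 0.4, -0.2]
width: 0.0497
```

```bash
python3 - <<'E'
from h import *
st();f=grab('wrist','w6');f2=grab('side','s6');st()
P=cloud(f)
for v in(318,324,328,332): print(v,P[v,[285,300,350,360]].round(4).tolist())
hsv=cv2.cvtColor(f['img'],cv2.COLOR_RGB2HSV)
for v in range(225,320,5): print(v,P[v,316:326:3].round(4).tolist())
a=f['img'][140:360,230:410,::-1];a=cv2.resize(a,None,fx=2.3,fy=2.3)
b=f2['img'][250:340,240:345,::-1];b=cv2.resize(b,(400,343));c=np.zeros((a.shape[0],a.shape[1]+400,3),np.uint8);c[:,:a.shape[1]]=a;c[:343,a.shape[1]:]=b
cv2.imwrite('pics/w6z.png',c)
E
```

```text
t 8.1 p [0.5833 0.1734 0.1475] ang -94.02 tz [ 0. -0. -1.] F [-0.03  0.37 -0.19] M [-0.   -0.03  0.03] w 0.0497
t 8.2 p [0.583  0.1734 0.1476] ang -94.01 tz [-1.e-04 -0.e+00 -1.e+00] F [-0.34 -0.43 -0.05] M [ 0.05 -0.03  0.02] w 0.05
318 [[0.5891, 0.1862, 0.1637], [0.5884, 0.1802, 0.1632], [0.5881, 0.1603, 0.1651], [0.5875, 0.1563, 0.1645]]
324 [[0.5888, 0.1858, 0.1679], [0.5882, 0.18, 0.1676], [0.5866, 0.1605, 0.1672], [0.5861, 0.1566, 0.1668]]
328 [[0.5864, 0.1862, 0.1669], [0.5862, 0.1802, 0.1672], [0.585, 0.1606, 0.1675], [0.5846, 0.1567, 0.1672]]
332 [[0.5847, 0.1863, 0.167], [0.5853, 0.1802, 0.1686], [0.5831, 0.1607, 0.1673], [0.5826, 0.1567, 0.1669]]
225 [[0.5835, 0.1754, 0.0018], [0.5828, 0.173, -0.0002], [0.5826, 0.1705, -0.0003], [0.5828, 0.1681, 0.0012]]
230 [[0.579, 0.1757, 0.0007], [0.5785, 0.1733, -0.0006], [0.5792, 0.1708, 0.0026], [0.5786, 0.1684, 0.001]]
235 [[0.5744, 0.176, -0.0003], [0.5745, 0.1736, 0.0005], [0.5742, 0.1711, 0.0001], [0.574, 0.1686, 0.0001]]
240 [[0.5705, 0.1763, 0.0008], [0.5702, 0.1739, 0.0004], [0.5698, 0.1714, -0.0004], [0.5697, 0.1689, -0.0001
[... 918 characters left out ...]
6], [0.5968, 0.1707, 0.1511], [0.5963, 0.1695, 0.1502]]
290 [[0.5935, 0.1735, 0.1485], [0.5941, 0.1722, 0.1501], [0.5947, 0.1709, 0.1516], [0.5941, 0.1696, 0.1504]]
295 [[0.5889, 0.1739, 0.1439], [0.5889, 0.1726, 0.144], [0.5883, 0.1712, 0.143], [0.5886, 0.1699, 0.1439]]
300 [[0.5863, 0.1741, 0.1436], [0.587, 0.1727, 0.1451], [0.5868, 0.1714, 0.145], [0.5856, 0.17, 0.1428]]
305 [[0.5842, 0.1742, 0.1443], [0.5843, 0.1729, 0.1447], [0.5841, 0.1715, 0.1445], [0.5838, 0.1702, 0.1441]]
310 [[0.5886, 0.1738, 0.1576], [0.5882, 0.1726, 0.1571], [0.5883, 0.1713, 0.1572], [0.5884, 0.1701, 0.1576]]
315 [[0.5881, 0.1738, 0.1609], [0.588, 0.1726, 0.1609], [0.588, 0.1714, 0.161], [0.5881, 0.1702, 0.1614]]
```

View pics/w6z.png

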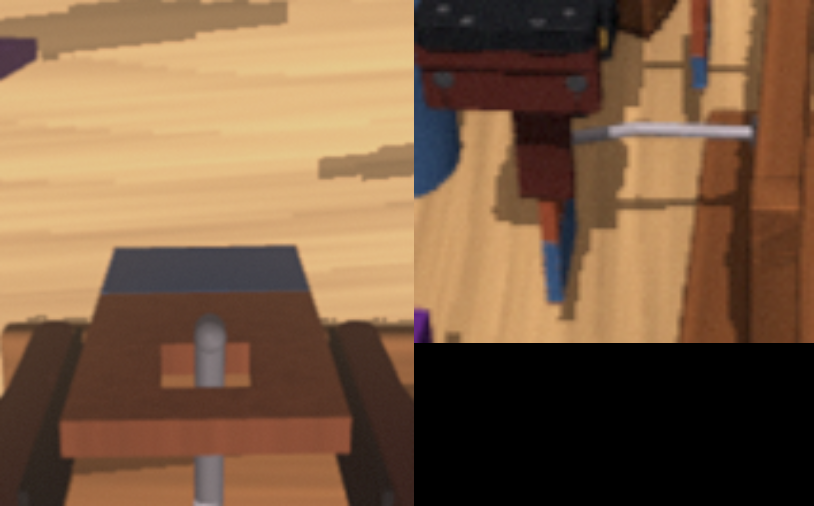

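>>> send_rows:
  deltas:
    - [0,-0.004,0.002,0,-1]
    - [0,-0.008,0.0044,0,-1]
    - [0,-0.012,0.0044,0,-1]
    - [0,-0.012,0.0044,0,-1]

```text
t: 8.7
ee_pos: [0.5892, 0.173, 0.1453]
tool_rot: [-0.682, 0.731, -0.0, 0.0]
force: [0.5, 0.0, 0.8]
width: 0.0497
```

```bash
python3 - <<'E'
from h import *
st();f=grab('wrist','w7');st()
P=cloud(f)
for v in(318,324,328,332): print(v,P[v,[285,300,350,360]].round(4).tolist())
for v in range(285,325,3): print(v,P[v,316:326:3].round(4).tolist())
a=f['img'][240:360,230:410,::-1];a=cv2.resize(a,None,fx=4,fy=4)
cv2.imwrite('pics/w7z.png',a)
E
```

```text
t 8.7 p [0.5892 0.173  0.1453] ang -94.02 tz [ 0. -0. -1.] F [0.51 0.03 0.82] M [ 0.   -0.01 -0.01] w 0.0497
t 8.75 p [0.5891 0.173  0.1453] ang -94.02 tz [-0.  0. -1.] F [-0.94  0.14 -0.4 ] M [ 0.01 -0.01 -0.02] w 0.0495
318 [[0.5951, 0.1857, 0.1616], [0.5947, 0.1798, 0.1615], [0.5939, 0.1599, 0.1625], [0.5929, 0.1558, 0.1613]]
324 [[0.5941, 0.1856, 0.1646], [0.5936, 0.1797, 0.1644], [0.5922, 0.1601, 0.1643], [0.5926, 0.1563, 0.1655]]
328 [[0.592, 0.1858, 0.164], [0.592, 0.1798, 0.1646], [0.5908, 0.1602, 0.1649], [0.5902, 0.1562, 0.1644]]
332 [[0.591, 0.1858, 0.1653], [0.5902, 0.18, 0.1646], [0.589, 0.1603, 0.1649], [0.589, 0.1564, 0.1654]]
285 [[0.5939, 0.1737, 0.1284], [0.5943, 0.1722, 0.1296], [0.5941, 0.1707, 0.1293], [0.5937, 0.1693, 0.1287]]
288 [[0.5939, 0.1736, 0.1319], [0.5941, 0.1722, 0.1325], [0.5943, 0.1708, 0.1332], [0.594, 0.1694, 0.1329]]
291 [[0.5934, 0.1736, 0.1343], [0.596, 0.172, 0.1401], [0.5961, 0.1707, 0.1406], [0.5928, 0.1694, 0.1336]]
294 [[0.5966, 0.1733, 0.1444], [0.5981, 0.1719, 0.1476], [0.598, 0.1706, 0.1476], [0.5965, 0.1694, 0.1445]]
297 [[0.5971, 0.17
[... 356 characters left out ...]
], [0.5935, 0.1709, 0.15], [0.5933, 0.1697, 0.1498]]
309 [[0.5947, 0.1734, 0.1547], [0.594, 0.1722, 0.1536], [0.5938, 0.1709, 0.1534], [0.5939, 0.1697, 0.1537]]
312 [[0.5942, 0.1734, 0.1564], [0.5946, 0.1721, 0.1574], [0.5939, 0.171, 0.1561], [0.5941, 0.1697, 0.1568]]
315 [[0.5944, 0.1734, 0.1593], [0.5946, 0.1721, 0.1599], [0.5944, 0.1709, 0.1597], [0.5934, 0.1698, 0.158]]
318 [[0.5949, 0.1733, 0.1628], [0.5948, 0.1721, 0.1627], [0.5942, 0.171, 0.1618], [0.5936, 0.1698, 0.1607]]
321 [[0.5946, 0.1733, 0.1645], [0.5945, 0.1722, 0.1646], [0.5936, 0.171, 0.1631], [0.594, 0.1698, 0.1639]]
324 [[0.5932, 0.1734, 0.1644], [0.5934, 0.1722, 0.1648], [0.5929, 0.1711, 0.1643], [0.5926, 0.1699, 0.1638]]
```

View pics/w7z.png

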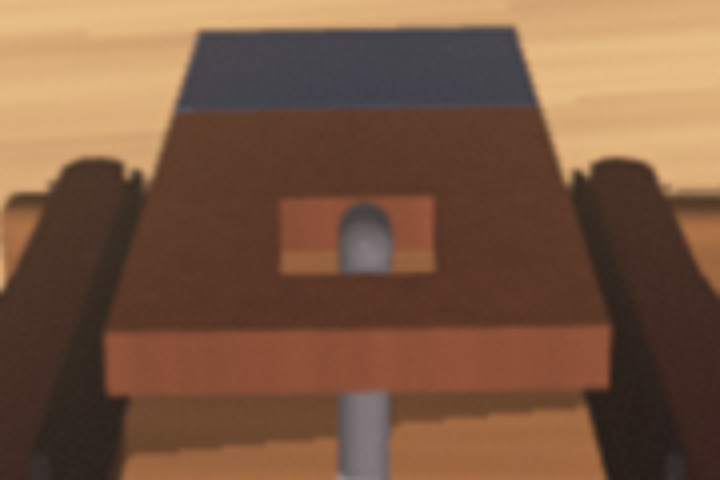

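The tip is well inside the hole, with about 2 mm clearance above and below and no contact force. I'll continue straight out.

>>> send_rows:
  deltas:
    - [0,-0.005,0,0,-1]
    - [0,-0.01,0,0,-1]
    - [0,-0.015,0,0,-1]

```text
t: 9.12
ee_pos: [0.5968, 0.1725, 0.1454]
tool_rot: [-0.682, 0.731, -0.0, 0.0]
force: [-0.1, -0.1, -1.0]
width: 0.0499
```

>>> send_rows:
  deltas:
    - [0,-0.008,0,0,-1]
    - [0,-0.016,0,0,-1]
    - [0,-0.025,0,0,-1]
    - [0,-0.035,0,0,-1]
    - [0,-0.035,0,0,-1]

```text
t: 9.75
ee_pos: [0.6144, 0.1711, 0.1453]
tool_rot: [-0.682, 0.732, -0.0, 0.0]
force: [-0.1, 0.0, -1.6]
width: 0.0492
```

```bash
python3 - <<'E'
from h import *
st();f=grab('wrist','w8');f2=grab('side','s8');st()
a=f['img'][140:360,230:410,::-1];a=cv2.resize(a,None,fx=2.3,fy=2.3)
b=f2['img'][250:340,240:345,::-1];b=cv2.resize(b,(400,343));c=np.zeros((a.shape[0],a.shape[1]+400,3),np.uint8);c[:,:a.shape[1]]=a;c[:343,a.shape[1]:]=b
cv2.imwrite('pics/w8z.png',c)
E
```

```text
t 9.75 p [0.6144 0.1711 0.1453] ang -94.03 tz [ 1.e-04  0.e+00 -1.e+00] F [-0.08  0.04 -1.63] M [ 0.08 -0.    0.01] w 0.0492
t 9.85 p [0.6139 0.1713 0.1453] ang -94.01 tz [-2.e-04 -0.e+00 -1.e+00] F [-0.04 -0.22 -0.78] M [ 0.    0.02 -0.01] w 0.0495
```

View pics/w8z.png

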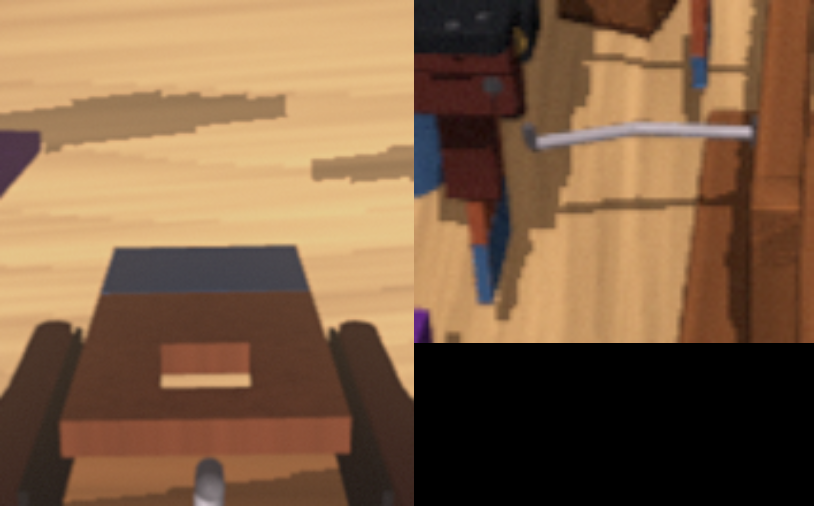

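The tile is fully off. In the wrist view the wire tip is behind the tile, and it is free in the side view. I'll raise it and carry it to a viewpoint beside the block.

```bash
python3 - <<'E'
from h import *
print(to((.625,.171,.30),-94));print(to((.475,-.13,.30),-112.15))
E
```

```text
([-0.001, -0.0221, -0.3094], np.float64(-0.0001))
([0.6205, 0.2351, -0.3093], np.float64(0.1008))
```

>>> send_rows:
  deltas:
    - [0,-0.02,-0.06,0,-1]
    - [0,-0.02,-0.15,0,-1]
    - [0,-0.02,-0.23,0,-1]
    - [0,-0.02,-0.31,0,-1]
    - [0,-0.02,-0.31,0,-1]

```text
t: 10.48
ee_pos: [0.6254, 0.1715, 0.3043]
tool_rot: [-0.682, 0.731, -0.001, 0.003]
force: [-0.8, 0.4, -0.9]
width: 0.0495
```

>>> send_rows:
  deltas:
    - [0.08,0.03,0,0.01,-1]
    - [0.18,0.08,0,0.03,-1]
    - [0.28,0.12,0,0.05,-1]
    - [0.38,0.16,0,0.07,-1]
    - [0.48,0.2,0,0.09,-1]

```text
t: 11.1
ee_pos: [0.5057, -0.0634, 0.2992]
tool_rot: [-0.571, 0.821, 0.0, -0.001]
force: [1.0, -0.2, -0.4]
width: 0.0498
```

```bash
python3 - <<'E'
from h import *
st();print(to((.475,-.13,.30),-112.15))
E
```

```text
t 11.1 p [ 0.5057 -0.0634  0.2992] ang -110.33 tz [-1.6e-03 -1.0e-04 -1.0e+00] F [ 0.95 -0.2  -0.42] M [-0.01 -0.01  0.02] w 0.0498
([0.1462, 0.0113, -0.0015], np.float64(0.0101))
```

>>> send_rows:
  deltas:
    - [0.07,0.006,0,0.006,-1]
    - [0.13,0.01,0,0.006,-1]
    - [0.13,0.01,0,0.006,-1]
    - [0.13,0.01,0,0.006,-1]

```text
t: 11.6
ee_pos: [0.4802, -0.1201, 0.2997]
tool_rot: [-0.565, 0.825, 0.0, -0.0]
force: [-0.2, -0.5, -1.3]
width: 0.05
```

```bash
python3 - <<'E'
from h import *
st();f=grab('wrist','w9');st()
E
```

```text
t 11.6 p [ 0.4802 -0.1201  0.2997] ang -111.24 tz [-8.e-04  6.e-04 -1.e+00] F [-0.18 -0.47 -1.31] M [ 0.   -0.05  0.03] w 0.05
t 11.65 p [ 0.4805 -0.1198  0.2999] ang -111.19 tz [-6.e-04  6.e-04 -1.e+00] F [ 0.5  -0.31  0.38] M [ 0.08 -0.02  0.03] w 0.0499
```

View pics/w9.png

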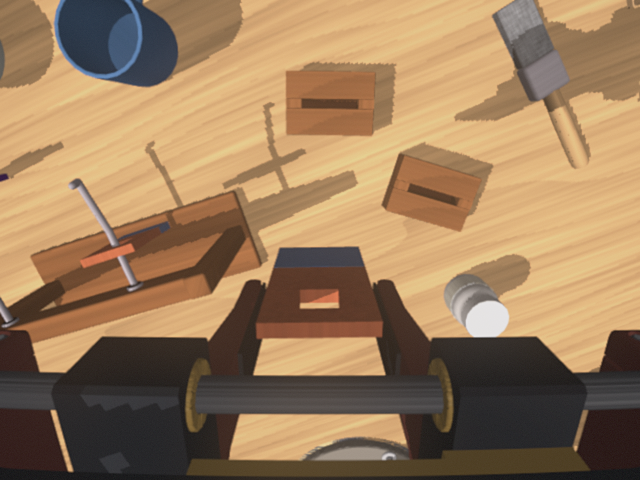

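The target block is at (330,103) in the wrist view, with the dark slot spanning u 302–358 and v 99–108; the second block is at (430,192). I'll measure the slot.

```bash
python3 - <<'E'
from h import *
f=load('w9');P=cloud(f);hsv=cv2.cvtColor(f['img'],cv2.COLOR_RGB2HSV)
w=np.zeros((480,640),bool);w[62:140,280:382]=1
m=w&(P[...,2]>.027)&(P[...,2]<.042)
q=P[m];r=cv2.minAreaRect((q[:,:2]*1000).astype(np.float32));print('blk',m.sum(),r,np.median(q[:,2]))
g=np.zeros((480,640),bool);g[90:118,294:366]=1
s=g&(P[...,2]<.024);print('slot low',s.sum(),np.median(P[s][:,2]));vv,uu=np.nonzero(s);print(uu.min(),uu.max(),vv.min(),vv.max())
V=hsv[...,2];print(V[92:116,330],P[92:116,330,2].round(3))
# slot by dark mask; cast on mouth plane z=.034
d=(g&(V<75)).astype(np.uint8);n,l,stt,c=cv2.connectedComponentsWithStats(d);k=1+np.argmax(stt[1:,4]);vv,uu=np.nonzero(l==k);print(stt[k],c[k])
X=np.array([onz(f,u,v,.034)[:2] for u,v in zip(uu,vv)])*1000
print('slot dark',cv2.minAreaRect(X.astype(np.float32)),X.mean(0))
# tile in tool frame
st()
for v in(320,324,328): print(v,P[v,[270,285,300,350,360,370]].round(4).tolist())
vv,uu=np.nonzero((P[...,2]>.317)&(P[...,2]<.323)&(hsv[...,1]>110)&(np.arange(480)[:,None]>310)&(np.arange(480)[:,None]<340)&(abs(np.arange(640)-320)<62))
q=P[vv,uu];print('tile top',len(q),cv2.minAreaRect((q[:,:2]*1000).astype(np.float32)),q[:,2].mean())
a=f['img'][60:145,275:385,::-1];cv2.imwrite('pics/w9z.png',cv2.resize(a,None,fx=7,fy=7,interpolation=0))
E
```

```text
blk 4996 ((568.416748046875, -167.04953002929688), (91.76130676269531, 63.23114776611328), 67.85586547851562) 0.034221500650810116
slot low 522 0.009466181719099687
301 357 99 108
[161 159 160 160 164 167 155 108  94  92  90  91  91  93  91  94 126 165
 173 167 165 167 169 170] [0.035 0.034 0.035 0.034 0.035 0.034 0.035 0.028 0.01  0.008 0.009 0.008
 0.009 0.01  0.009 0.009 0.01  0.034 0.034 0.035 0.036 0.035 0.034 0.035]Traceback (most recent call last):
  File "<stdin>", line 10, in <module>
    return _wrapfunc(a, 'argmax', axis=axis, out=out, **kwds)
    return bound(*args, **kwds)
ValueError: attempt to get argmax of an empty sequence
```

```bash
python3 - <<'E'
from h import *
st()
s=manip.get_state();M=R.from_quat(s['tool_rot']).as_matrix();p=s['ee_pos']
f=load('w9');P=cloud(f);hsv=cv2.cvtColor(f['img'],cv2.COLOR_RGB2HSV)
L=(P-p)@M   # tool coords
vv,uu=np.mgrid[0:480,0:640]
m=(abs(uu-320)<45)&(vv>250)&(vv<340)&(abs(L[...,0])<.027)&(L[...,2]>-.018)&(L[...,2]<.074)&(L[...,1]>-.02)&(L[...,1]<.01)
q=L[m];A=np.c_[q[:,0],q[:,2],np.ones(len(q))]
w=np.ones(len(q),bool)
for _ in range(6):
    c=np.linalg.lstsq(A[w],q[w,1],rcond=None)[0];r=q[:,1]-A@c;w=abs(r)<.0012
print('front face y_tool = a x + b z + c',c,'yaw deg',np.degrees(c[0]),'pitch deg',np.degrees(c[1]),w.sum(),len(q))
zz=q[w][:,2];print('z range',np.percentile(zz,[0.5,99.5]))
xs=q[w&(q[:,2]<-.005)][:,0];print('x range',np.percentile(xs,[.5,99.5]))
# edges of tile top image -> width centre
mm=(L[...,2]<-.01)&(L[...,2]>-.024)&(L[...,1]<.01)&(L[...,1]>-.01)&(vv<340)&(hsv[...,1]>110)&(abs(uu-320)<66)
q=L[mm];print('top',np.median(q[:,2]),np.percentile(q[:,0],[1,99]))
a=f['img'][60:145,275:385,::-1];cv2.imwrite('pics/w9z.png',cv2.resize(a,None,fx=7,fy=7,interpolation=0))
# slot in same
blk=np.array([.5684,-.1670,.009])
g=(vv>=90)&(vv<118)&(uu>=294)&(uu<366)&(P[...,2]<.02)
S=P[g];print('slot floor pts',S.mean(0), cv2.minAreaRect((S[:,:2]*1000).astype(np.float32)))
rim=[onz(f,u,v,.034)[:2] for u,v in((330,98.6),(330,108.6))];print('rim',rim)
E
```

```text
t 11.65 p [ 0.4805 -0.1198  0.2999] ang -111.19 tz [-6.e-04  6.e-04 -1.e+00] F [ 0.5  -0.31  0.38] M [ 0.08 -0.02  0.03] w 0.0499
front face y_tool = a x + b z + c [-0.01527577 -0.00254734 -0.00496303] yaw deg -0.8752370752433591 pitch deg -0.14595179250903037 5503 5961
z range [-0.01780574  0.06630393]
x range [-0.01676618  0.01983884]
top -0.018956537928762368 [-0.02360716  0.025754  ]
slot floor pts [ 0.56908362 -0.1667289   0.00972898] ((568.9867553710938, -166.71240234375), (60.55275344848633, 8.92094898223877), 68.19319915771484)
rim [array([ 0.57274954, -0.16894147]), array([ 0.5634467 , -0.16541756])]
```

View pics/w9z.png

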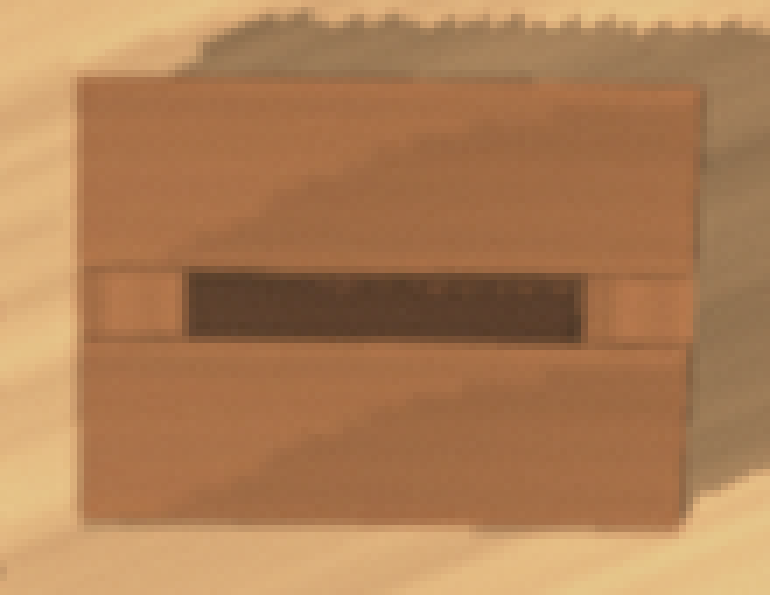

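Slot centre is (0.5683, -0.1670) with its long axis at 67.9°, and both views agree. The tile is yawed 0.9° and offset -1.5 mm in the tool frame. I'll move to a pre-insertion hover.

```bash
python3 - <<'E'
from h import *
print(to((.5671,-.1659,.16),-113.0))
E
```

```text
([0.0234, -0.1951, 0.2796], np.float64(0.0101))
```

>>> send_rows:
  deltas:
    - [0.012,-0.09,0.08,0.005,-1]
    - [0.023,-0.195,0.16,0.01,-1]
    - [0.023,-0.195,0.24,0.01,-1]
    - [0.023,-0.195,0.28,0.01,-1]
    - [0.023,-0.195,0.28,0.01,-1]

```text
t: 12.28
ee_pos: [0.5663, -0.1655, 0.1583]
tool_rot: [-0.552, 0.834, 0.002, -0.001]
force: [-0.3, -0.1, -0.2]
width: 0.0496
```

>>> send_rows:
  deltas:
    - [0,0,0,0,-1]
    - [0,0,0,0,-1]

```text
t: 12.52
ee_pos: [0.5679, -0.1671, 0.1618]
tool_rot: [-0.551, 0.834, -0.001, 0.001]
force: [-0.1, 0.1, 0.2]
width: 0.0501
```

```bash
python3 - <<'E'
from h import *
st();print(to((.5671,-.1659,.125),-113.0))
E
```

```text
t 12.53 p [ 0.5679 -0.1671  0.1618] ang -113.06 tz [ 2.5e-03 -5.0e-04 -1.0e+00] F [-0.08  0.09  0.23] M [ 0.09  0.06 -0.02] w 0.0501
([-0.0015, 0.0026, 0.0737], np.float64(-0.0003))
```

>>> send_rows:
  deltas:
    - [-0.0015,0.0024,0.03,0,-1]
    - [-0.0015,0.0024,0.06,0,-1]
    - [-0.0015,0.0024,0.07,0,-1]
    - [-0.0015,0.0024,0.07,0,-1]
    - [-0.0015,0.0024,0.07,0,-1]

```text
t: 13.15
ee_pos: [0.5664, -0.1662, 0.1256]
tool_rot: [-0.551, 0.834, -0.0, 0.0]
force: [-0.3, 0.3, -0.7]
width: 0.0496
```

```bash
python3 - <<'E'
from h import *
st();print(to((.5671,-.1659,.125),-113.0));f=grab('wrist','w10');f2=grab('side','s10');grab('top','t10');st()
a=f['img'][150:360,220:420,::-1];a=cv2.resize(a,None,fx=2.2,fy=2.2)
b=f2['img'][200:280,240:345,::-1];b=cv2.resize(b,(350,267));c=np.zeros((a.shape[0],a.shape[1]+350,3),np.uint8);c[:,:a.shape[1]]=a;c[:267,a.shape[1]:]=b
cv2.imwrite('pics/w10z.png',c)
E
```

```text
t 13.15 p [ 0.5664 -0.1662  0.1256] ang -113.09 tz [ 5.e-04 -1.e-04 -1.e+00] F [-0.33  0.34 -0.67] M [ 0.05  0.01 -0.01] w 0.0496
([-0.001, -0.001, 0.0012], np.float64(-0.0005))
t 13.3 p [ 0.5665 -0.1662  0.1258] ang -113.09 tz [ 8.e-04 -2.e-04 -1.e+00] F [-0.54 -0.61 -0.83] M [ 0.06 -0.02 -0.01] w 0.0498
```

View pics/w10z.png

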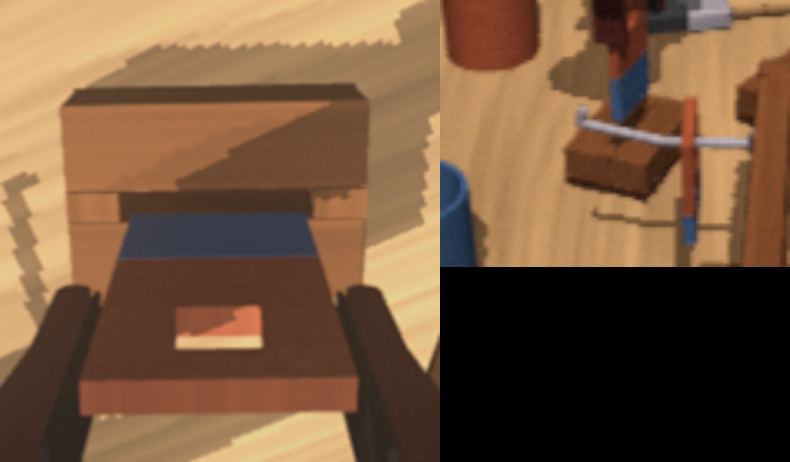

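```bash
python3 - <<'E'
from h import *
s=manip.get_state();M=R.from_quat(s['tool_rot']).as_matrix();p=s['ee_pos']
f=load('w10');P=cloud(f);L=(P-p)@M;vv,uu=np.mgrid[0:480,0:640];V=cv2.cvtColor(f['img'],cv2.COLOR_RGB2HSV)[...,2].astype(float)
m=(abs(uu-320)<45)&(vv>245)&(vv<335)&(abs(L[...,0])<.027)&(L[...,2]>-.017)&(L[...,2]<.073)&(L[...,1]>-.02)&(L[...,1]<.01)
q=L[m];A=np.c_[q[:,0],q[:,2],np.ones(len(q))];w=np.ones(len(q),bool)
for _ in range(6):
    c=np.linalg.lstsq(A[w],q[w,1],rcond=None)[0];w=abs(q[:,1]-A@c)<.0012
print('tile front',c,'at foot',c[1]*.076+c[2],'yaw',np.degrees(c[0]))
pts=[]
for u in range(278,358,5):
    col=V[225:252,u];g=np.diff(col);k=np.argmin(g)
    # subpixel
    a,b,d=g[k-1],g[k],g[k+1];sub=0.5*(a-d)/(a-2*b+d) if a-2*b+d else 0
    v=225+k+.5+sub
    l=(onz(f,u,v,.034)-p)@M;pts.append(l[:2])
pts=np.array(pts);k=np.polyfit(pts[:,0],pts[:,1],1);print('far rim line',k,'yaw',np.degrees(k[0]),pts[:,1].std())
row=V[240,262:372];g=np.diff(row);print('slot ends px',262+np.argmin(g),262+np.argmax(g),[((onz(f,u,240,.034)-p)@M)[:2].round(4).tolist() for u in(262+np.argmin(g),262+np.argmax(g))])
# block top all
mb=(P[...,2]>.029)&(P[...,2]<.039)&(abs(P[...,0]-.568)<.07)&(abs(P[...,1]+.167)<.07)&(vv<330)
r=cv2.minAreaRect((L[mb][:,:2]*1000).astype(np.float32));print('blk in tool',r)
E
```

```text
tile front [-0.0162968  -0.00253923 -0.00504508] at foot -0.0052380633630274885 yaw -0.9337377868794927
far rim line [-0.00474041 -0.00823334] yaw -0.2716052835339484 0.0022736758743482255
slot ends px 273 362 [[-0.0302, -0.0042], [0.0296, -0.0043]]
blk in tool ((-0.17059707641601562, -2.7476844787597656), (64.09748840332031, 92.4696273803711), 89.59127807617188)
```

```bash
python3 - <<'E'
from h import *
s=manip.get_state();M=R.from_quat(s['tool_rot']).as_matrix();p=s['ee_pos']
f=load('w10');V=cv2.cvtColor(f['img'],cv2.COLOR_RGB2HSV)[...,2].astype(float)
P=cloud(f)
for u in (280,290,300,310,320,330,340,350,358):
    print(u,V[230:250,u].astype(int).tolist())
    for v in range(228,250):
        if P[v,u,2]<.026 : break
    print('   depth break row',v,((onz(f,u,v-.5,.034)-p)@M)[:2].round(4))
E
```

```text
280 [162, 158, 157, 160, 164, 165, 150, 104, 80, 82, 83, 81, 81, 82, 78, 81, 83, 78, 73, 75]
   depth break row 237 [-0.0254 -0.0067]
290 [156, 157, 159, 161, 165, 162, 135, 96, 80, 81, 80, 78, 79, 78, 79, 78, 78, 70, 70, 73]
   depth break row 237 [-0.0187 -0.0067]
300 [154, 134, 115, 117, 134, 139, 128, 91, 80, 78, 78, 75, 77, 78, 77, 80, 75, 66, 74, 73]
   depth break row 237 [-0.012  -0.0067]
310 [110, 108, 111, 113, 113, 108, 90, 80, 80, 78, 74, 73, 75, 77, 75, 77, 75, 65, 71, 74]
   depth break row 236 [-0.0053 -0.0074]
320 [109, 108, 112, 111, 113, 107, 87, 78, 76, 76, 70, 72, 70, 73, 75, 74, 73, 72, 74, 75]
   depth break row 236 [ 0.0014 -0.0074]
330 [107, 107, 111, 113, 113, 103, 79, 75, 76, 75, 71, 72, 71, 70, 71, 72, 73, 72, 75, 74]
   depth break row 236 [ 0.0081 -0.0074]
340 [109, 110, 112, 113, 116, 111, 90, 76, 76, 74, 70, 72, 72, 69, 71, 70, 66, 71, 73, 74]
   depth break row 236 [ 0.0148 -0.0074]
350 [110, 112, 112, 115, 114, 98, 83, 78, 75, 76, 73, 74, 71, 73, 71, 70, 67, 72, 75, 73]
   depth break row 236 [ 0.0215 -0.0074]
358 [112, 112, 114, 116, 113, 96, 79, 75, 76, 73, 75, 72, 73, 72, 72, 74, 71, 68, 72, 73]
   depth break row 236 [ 0.0268 -0.0074]
```

Slot centre is about 0.7 mm further out than the tile foot, and the yaw matches. I'll correct that and lower slowly.

>>> send_rows:
  deltas:
    - [0,-0.0014,0.006,0,-1]
    - [0,-0.0014,0.014,0,-1]
    - [0,-0.0014,0.022,0,-1]
    - [0,-0.0014,0.028,0,-1]
    - [0,-0.0014,0.028,0,-1]

```text
t: 13.92
ee_pos: [0.5666, -0.1663, 0.111]
tool_rot: [-0.551, 0.834, 0.0, -0.0]
force: [0.7, -0.1, -1.1]
width: 0.0497
```

```bash
python3 - <<'E'
from h import *
st()
E
```

```text
t 13.93 p [ 0.5666 -0.1663  0.111 ] ang -113.09 tz [-6.e-04  1.e-04 -1.e+00] F [ 0.75 -0.06 -1.15] M [0.04 0.09 0.01] w 0.0497
```

>>> send_rows:
  deltas:
    - [0,0,0.003,0,-1]
    - [0,0,0.006,0,-1]
    - [0,0,0.009,0,-1]
    - [0,0,0.012,0,-1]

```text
t: 14.42
ee_pos: [0.5668, -0.1664, 0.1053]
tool_rot: [-0.551, 0.834, -0.0, 0.0]
force: [-0.4, -0.5, -1.0]
width: 0.0502
```

```bash
python3 - <<'E'
from h import *
st();f=grab('wrist','w11');st()
a=f['img'][150:360,220:420,::-1];a=cv2.resize(a,None,fx=2.8,fy=2.8);cv2.imwrite('pics/w11z.png',a)
E
```

```text
t 14.43 p [ 0.5668 -0.1664  0.1053] ang -113.09 tz [ 0. -0. -1.] F [-0.38 -0.5  -1.02] M [0.1  0.06 0.  ] w 0.0502
t 14.47 p [ 0.5667 -0.1663  0.1051] ang -113.09 tz [-3.e-04  1.e-04 -1.e+00] F [ 0.68 -0.29 -1.12] M [ 0.08  0.03 -0.04] w 0.0495
```

View pics/w11z.png

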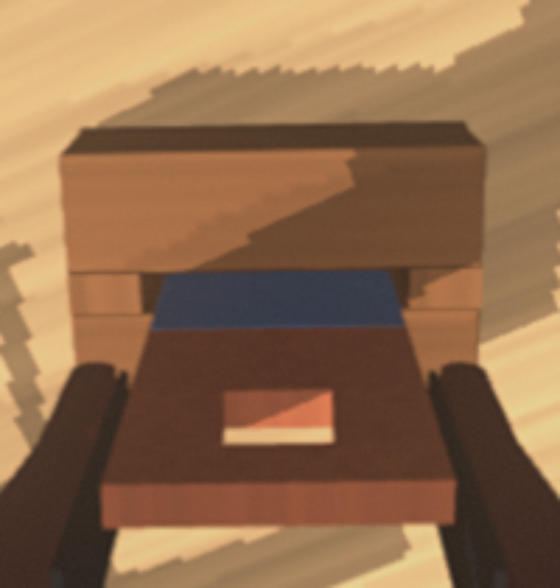

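The foot has entered the slot with no contact force, so I'll continue.

>>> send_rows:
  deltas:
    - [0,0,0.005,0,-1]
    - [0,0,0.011,0,-1]
    - [0,0,0.017,0,-1]
    - [0,0,0.022,0,-1]

```text
t: 14.98
ee_pos: [0.5667, -0.1664, 0.0941]
tool_rot: [-0.551, 0.834, 0.0, -0.0]
force: [-0.4, -0.3, 0.4]
width: 0.0496
```

>>> send_rows:
  deltas:
    - [0,0,0.004,0,-1]
    - [0,0,0.009,0,-1]
    - [0,0,0.012,0,-1]

```text
t: 15.35
ee_pos: [0.5668, -0.1663, 0.0882]
tool_rot: [-0.551, 0.834, -0.0, -0.0]
force: [-0.7, 0.0, -1.0]
width: 0.0497
```

```bash
python3 - <<'E'
from h import *
st();f=grab('wrist','w12');st()
P=cloud(f)
for v in(320,324,328,332): print(v,P[v,[285,300,350,360],2].round(4).tolist())
E
```

```text
t 15.35 p [ 0.5668 -0.1663  0.0882] ang -113.09 tz [-0. -0. -1.] F [-0.66  0.02 -0.97] M [0.06 0.   0.  ] w 0.0497
t 15.4 p [ 0.5667 -0.1664  0.0881] ang -113.09 tz [-3.e-04  0.e+00 -1.e+00] F [-0.43  0.64 -0.36] M [ 0.04  0.01 -0.  ] w 0.0499
320 [0.1051, 0.1062, 0.1064, 0.1054]
324 [0.1076, 0.1076, 0.1077, 0.1078]
328 [0.1078, 0.108, 0.1078, 0.108]
332 [0.1077, 0.1073, 0.1083, 0.1079]
```

>>> send_rows:
  deltas:
    - [0,0,0.002,0,-1]
    - [0,0,0.004,0,-1]
    - [0,0,0.004,0,-1]

```text
t: 15.78
ee_pos: [0.5667, -0.1664, 0.0863]
tool_rot: [-0.551, 0.834, 0.0, -0.0]
force: [-0.4, -0.7, -0.1]
width: 0.0497
```

>>> send_rows:
  deltas:
    - [0,0,0.001,0,-1]
    - [0,0,0.002,0,-1]
    - [0,0,0.002,0,-1]

```text
t: 16.15
ee_pos: [0.5668, -0.1664, 0.0854]
tool_rot: [-0.551, 0.834, 0.0, 0.0]
force: [0.2, -0.5, -0.6]
width: 0.0492
```

>>> send_rows:
  deltas:
    - [0,0,0.001,0,-1]
    - [0,0,0.001,0,-1]
    - [0,0,0.001,0,-1]

```text
t: 16.52
ee_pos: [0.5668, -0.1664, 0.0849]
tool_rot: [-0.551, 0.834, -0.0, 0.0]
force: [0.6, 0.1, -0.5]
width: 0.0499
```

>>> send_rows:
  deltas:
    - [0,0,0.001,0,-1]
    - [0,0,0.001,0,-1]
    - [0,0,0.001,0,-1]

```text
t: 16.9
ee_pos: [0.5669, -0.1664, 0.0845]
tool_rot: [-0.551, 0.834, -0.0, 0.0]
force: [0.1, 0.3, 1.7]
width: 0.0499
```

```bash
python3 - <<'E'
from h import *
st();f=grab('wrist','w13');st()
P=cloud(f)
for v in(324,328,332): print(v,P[v,[285,300,350,360],2].round(4).tolist())
E
```

```text
t 16.9 p [ 0.5669 -0.1664  0.0845] ang -113.09 tz [ 2.e-04 -0.e+00 -1.e+00] F [0.08 0.29 1.66] M [ 0.06  0.13 -0.05] w 0.0499
t 16.95 p [ 0.5669 -0.1664  0.0845] ang -113.09 tz [ 2.e-04 -0.e+00 -1.e+00] F [0.03 0.27 0.75] M [ 0.    0.14 -0.01] w 0.0497
324 [0.1036, 0.1044, 0.1042, 0.1038]
328 [0.1046, 0.1039, 0.1032, 0.1045]
332 [0.1045, 0.1039, 0.1038, 0.1027]
```

Contact is beginning (about +1 N) and the tile top is at 104 mm, which matches 9 + 95. I'll release.

>>> send_rows:
  deltas:
    - [0,0,0,0,0.25]
    - [0,0,0,0,0.3]
    - [0,0,0,0,0.5]
    - [0,0,0,0,0.6]
    - [0,0,0,0,0.6]

```text
t: 17.58
ee_pos: [0.5668, -0.1664, 0.0843]
tool_rot: [-0.551, 0.834, -0.0, -0.0]
force: [0.7, -0.2, 0.0]
width: 0.0702
```

```bash
python3 - <<'E'
from h import *
st();f=grab('wrist','w14');st()
P=cloud(f)
for v in(324,328,332): print(v,P[v,[285,300,350,360],2].round(4).tolist())
E
```

```text
t 17.57 p [ 0.5668 -0.1664  0.0843] ang -113.09 tz [-0. -0. -1.] F [ 0.69 -0.15  0.  ] M [ 0.06 -0.03  0.01] w 0.0702
t 17.62 p [ 0.5668 -0.1664  0.0844] ang -113.09 tz [ 0. -0. -1.] F [ 0.18 -1.03  0.56] M [ 0.06  0.03 -0.  ] w 0.0702
324 [0.1039, 0.1033, 0.104, 0.1033]
328 [0.104, 0.1038, 0.1053, 0.1054]
332 [0.1044, 0.1042, 0.1048, 0.1039]
```

View pics/w14.png

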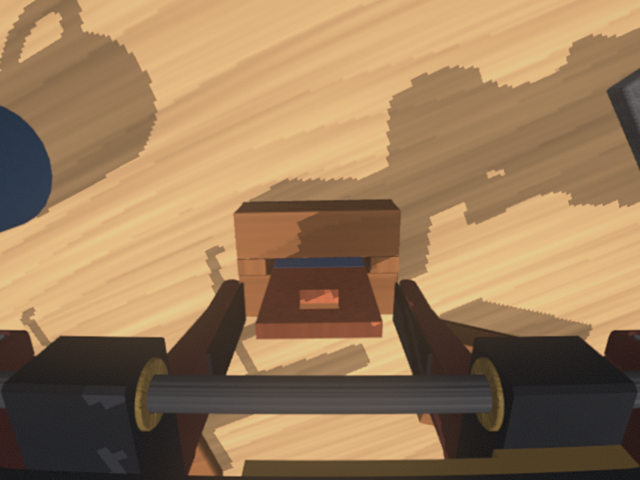

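The tile stands seated and released. I'll retreat straight up and check.

>>> send_rows:
  deltas:
    - [0,0,-0.03,0,0.7]
    - [0,0,-0.08,0,0.7]
    - [0,0,-0.16,0,0.7]
    - [0,0,-0.25,0,0.7]
    - [0,0,-0.35,0,0.7]

```text
t: 18.25
ee_pos: [0.5665, -0.1662, 0.2617]
tool_rot: [-0.551, 0.834, -0.0, 0.0]
force: [0.8, -0.8, 0.9]
width: 0.0749
```

>>> send_rows:
  deltas:
    - [0.05,0.08,-0.1,0,0.7]
    - [0.08,0.16,-0.1,0,0.7]
    - [0.08,0.2,-0.1,0,0.7]
    - [0.08,0.2,-0.1,0,0.7]
    - [0.08,0.2,-0.1,0,0.7]

```text
t: 18.88
ee_pos: [0.4599, -0.164, 0.31]
tool_rot: [-0.551, 0.834, -0.0, 0.0]
force: [0.4, -0.5, -0.3]
width: 0.0749
```

```bash
python3 - <<'E'
from h import *
st();f=grab('wrist','w15');f2=grab('side','s15');f3=grab('top','t15')
P=cloud(f);hsv=cv2.cvtColor(f['img'],cv2.COLOR_RGB2HSV)
m=(P[...,2]>.095)&(P[...,2]<.11)&(abs(P[...,0]-.568)<.05)&(abs(P[...,1]+.167)<.05)
print('tile top',m.sum(),cv2.minAreaRect((P[m][:,:2]*1000).astype(np.float32)),np.median(P[m][:,2]))
for n in('side','s15'):
    g=load(n);Q=cloud(g);h=cv2.cvtColor(g['img'],cv2.COLOR_RGB2HSV)
    m=(Q[...,2]>.09)&(Q[...,2]<.172)&(Q[...,0]>.5)&(Q[...,0]<.56)&(Q[...,1]>0)&(Q[...,1]<.1)&(h[...,1]>110);print('short',m.sum(),Q[m].mean(0).round(4))
a=f['img'][:, :, ::-1];cv2.imwrite('pics/fin.png',np.hstack([cv2.resize(a,(400,300)),cv2.resize(f2['img'][190:340,220:420,::-1],(400,300))]))
E
```

```text
t 18.88 p [ 0.4599 -0.164   0.31  ] ang -113.07 tz [ 1.3e-03 -3.0e-04 -1.0e+00] F [ 0.41 -0.47 -0.31] M [ 0.01 -0.   -0.03] w 0.0749
tile top 496 ((568.0047607421875, -167.1634521484375), (49.614715576171875, 7.213748455047607), 67.5684585571289) 0.10415661189261105
short 188 [0.5233 0.0621 0.1413]
short 187 [0.5233 0.062  0.1415]
```

View pics/fin.png

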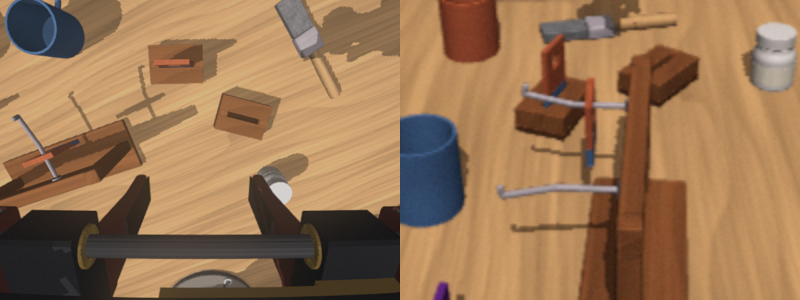

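The tile stands upright in the correct block with its hole end up, and the short tile has not moved. I'll hand in.

```bash
python3 -c "
from plant import manip
print(manip.hand_in())"
```

```text
the job is handed in; nothing more can be done
None
```

The longer tile is off its peg and standing hole end up in the slot of the leftmost block, released, and the job is handed in. It took about 19 s of the 64 s allowed; `hand_in` gave no verdict.

**Off the peg:** I gripped the tile by its side edges and lifted it about 8.5 mm. I then followed the wire, which bends down about 12.5°, out past the upturned tip. The wrist force at each stop stayed within the sensor's noise, under about 2 N.

**Into the slot:** I lowered it until the first light contact of about 1–2 N, then let go and backed away. The last view puts the tile's top at 104.2 mm, against 104 mm for fully home. Its centre is within about 0.5 mm of the slot centre and its yaw within 0.3° of the slot.

**Everything else:** The side-camera measurement of the shorter tile changed by at most 0.2 mm. The gripper was clear of everything at hand-in. I saw no contact with the mugs, bowl, jar or brush, but I did not measure each one again.

No checks failed. One reading disagreed: before insertion, estimates of the slot offset ranged from 0.5 to 1.0 mm. I corrected by 0.7 mm, and the tile went in without side force.

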